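Face two chocolate tins to the front

TASK

Take the scoop off the tin and lay it flat in the metal tray (set it down, do not drop it), and turn both tins where they stand (rub the edge with a fingertip; they swivel easily) until each label faces squarely to the front of the stand, away from you. Leave the tins upright in their dishes, do not disturb the sign, the mould and the jar, and let go of everything.

Things in the scene. Friction and masses are not known exactly. Their poses are not given: they have to be found in the camera images.
- stand: display stand, fixed: clear glass shelf on two thin posts. Origin on the counter midway between the pedestals; x points to its front (customers' side, away from the robot), z up. Glass 8 thick, underside 270 above the counter, x -61 to 150, y -230 to 230: it overhangs both tins and leaves 126 above their lids, open towards the robot. A tool must lean back 30 to 45 degrees to get under it.
- ped_a: round marble pedestal under tin a, fixed, diameter 120, 30 high, at the stand's left or right, 90 from its origin along y. Origin: centre of its underside on the counter; axes parallel to the stand's, x to the front. On it a steel dish holds the tin and swivels freely about the vertical (friction about 0.02 N m): floor 34 and rim top 42 above the counter, rim diameter 111.
- ped_b: the same pedestal and swivelling dish under tin b.
- tin_a_center (a point): centre of tin a: closed copper-coloured round tin, flat dark metal lid, diameter 100, height 110, about 0.75 kg, loose, upright in its dish and turning with it; too wide to grip. Point is half-way up; lid top 144 above the counter. z up, x to the middle of its white paper label. A paper seal 18 wide runs from the label over the lid's edge to 17 from the centre. The scoop starts on this lid.
- tin_b_center (a point): centre of tin b, the same in size, label, seal, axes and dish as tin a; its lid is free.
- tin_a_label (a point): middle of the white paper label of tin a, on its wall, 50 from the axis, half-way up; axes as the tin's. The label spans about 75 degrees of the wall.
- tin_b_label (a point): middle of the white paper label of tin b, as for tin a.
- scoop_grip (a point): place to grip the scoop, on the centreline of its wooden handle (bar 110 long, 18 wide, 18 high), 26 above the scoop's underside, 65 from the handle's end, 45 from the bowl. Scoop 190 long, 0.2 kg; x points from handle to bowl (steel, 80 long, 60 wide, 36 high, flat underside), z up. At the start the bowl stands on tin a's lid, the handle sticks out past the lid towards the robot.
- scoop_center (a point): middle of the scoop's length (30 from the grip point along x, towards the bowl), 20 above its underside; same axes.
- tray: open shallow aluminium tray, fixed on the counter between robot and stand, long side along its y: outside 115 (x) by 250 (y) by 28 high, walls and floor 5 thick, inside 105 by 240, so the scoop fits lengthwise. Origin: centre of its underside, on the counter.
- sign: bystander: small chalkboard on a wooden foot (50 by 40 by 20), loose, 150 high in all, board 60 wide, standing between the two tins; origin at the centre of the foot's underside.
- mould: bystander: copper mould full of chocolates, loose, diameter 120, 80 high in all, to one side of the tins; origin at the centre of its underside.
- jar: bystander: brown jar with a steel cap, loose, diameter 76, 120 high, on the other side of the tins; origin at the centre of its underside.
Not all that is in view belongs to the job. Leave any brown look-alike of the ped_a alone.

How it is judged:
By the outcome, as a careful person would: the job done as asked, in the order asked, and still so for the second after the job is handed in, with the robot touching nothing.
It also fails if it takes over 72 s, if anything falls off the work surface, if the arm or the gripper's body presses on something with over 40 N, if the wrist force passes 120 N, or if a joint passes its speed limit or range.

ROBOT

A 7-joint arm with a two-finger parallel gripper is mounted at the origin on the work surface. World frame = base frame: x ahead of the robot, y to its left, z up, the work surface at z = 0. Lengths are in mm, angles in rad, forces in N, time in s.
With the tool pointing down it reaches from about 400 to 875 mm from the base axis. Payload 4.4 kg.
Tool frame: the origin (TCP) lies on the mounting face of the last link; the fingertips stand 173 mm ahead of it and the grasp point (between the pads) lies 155 mm ahead of it; z points along the fingers, y is the line along which they close (so a half turn about z gives the same grasp; the last joint's range is limited). The gripper opens to 85 mm and grips with 20 to 120 N. Pads are 22 mm wide; open, the fingers measure 114 mm over their backs; the gripper's body (76 mm by 85 mm) begins 54 mm behind the grasp point. The pads swing forward as they close: fully open they stand 13 mm farther back than shut.
Start: joints at [1.211, 0.628, 0.038, 1.517, -0.027, 0.996, -0.02], TCP at [188.256, -622.154, 404.713] pointing down, gripper open.
Joint ranges: [-3.06, 3.06], [-0.37, 2.12], [-1.25, 1.32], [0.18, 2.47], [-1.1, 4.24], [0.23, 1.98], [-2.94, 2.94]. Speed limits (rad/s): [2.57, 2.57, 3.14, 3.14, 3.14, 3.14, 3.14].

INTERFACE

Orientations are given as [roll, pitch, yaw] about the fixed x, y, z axes, in that order (R = Rz(yaw) Ry(pitch) Rx(roll)).
In Python, from cell import * gives the robot as it stands. The module is installed in compiled form; this text tells all that it offers.
- The arm moves only by the tool jog_arm, never from a script. Its argument "steps" is a list of rows, each a list of 7 numbers: the opening, from -1 (shut) to 1 (fully open), so that 0 is half open, then the shift along the tool's x, y, z as a fraction of full scale, then the turn, a rotation vector about the tool's x, y, z as a fraction of full scale. A call has 1 to 10 rows; each row shifts and turns the commanded pose from where the row before left it, along the tool's axes as they then stand; what a row does not reach is not made up. Full scale, the value 1, is 500 mm for a shift and 2 rad for a turn. A row lasts 1/8 s, in which the tool goes at most 62.5 mm and 10.7 degrees, less where a joint would pass 70% of its speed; a pose out of reach is approached as far as the arm can. A call with a number of a shift or a turn outside -1 to 1 is refused whole. A call with a gripper value outside its range is refused whole. The fingers move at their own pace and stop on an object; the grip force is fixed at half the most. Time passes only in rows, so rows that do not move let the fingers close. It gives the time, the measured TCP pose, the force, the opening and the grip force at its end, in the units of the state.
- read_state(): the state, without advancing time (a new reading comes with each control period).
- get_image(name): name is "scene" or "top" or "wrist"; returns a dict with "pixels" (384x512x3 uint8, red, green, blue), "depth" (384x512 float32, mm along the optical axis (not along the pixel's ray), 0 where there is no reading), "vertical_fov" (degrees; the focal length in pixels is half the picture's height over the tangent of half this angle, whatever the lens; pixels are square), "cx", "cy" (the principal point, pixels), "R" (3x3) and "t" (3): a world point X has camera coordinates R X + t. Camera axes: x right, y down, z forward; pixel columns grow to the right and rows downward; lengths in mm; the calibration is good to about 2 mm. A picture is of the moment at which its call begins.
- finish_job(): hands the job in; it is judged then, once.
The state is a dict: "clock": time; "qpos": joint angles; "qd": joint speeds; "tau": joint torques, N m; "eef_pos": TCP position; "tool_rot": TCP orientation; "force": force on the tool from outside, world axes, zero at the start; "torque": the same for the moment, N m; "width": finger opening in mm; "gripper_force": force on a finger pad.
Only numpy, scipy, OpenCV 4.12 (cv2) and the standard library are available. Lean on these libraries where they do the work, as an engineer would, in place of code of your own. Each camera call takes 0.05 s, during which the arm holds its last target. There are 200 camera calls.

## Working session

There is one attempt and no reset: what is moved stays moved. The work goes in short steps, Python scripts to look and compute and a tool call to move; the robot and the scene stay as the last step left them, time stands still between calls to the robot, and variables do not carry over. Pictures are saved under pics/ and viewed, at most 13 in all, crops included, and the job is handed in when it is done.

Besides the shell and the picture viewer there is one more tool, called after ">>>" in YAML: its name, and indented under it one key for each argument. jog_arm: Moves the arm, as the interface text tells. Shift numbers are shares of 500 mm and turn numbers shares of 2 rad, none past 1 either way. Its arguments: {"type":"object","properties":{"steps":{"type":"array"}},"required":["steps"]}

```bash
mkdir -p pics; cat > h.py <<'E'
from cell import *
import numpy as np, cv2
def grab(n):
    im=get_image(n); np.savez(f'/tmp/{n}.npz',**{k:np.array(v) for k,v in im.items()}); return im
def save(im,fn,crop=None,s=1):
    p=im['pixels'][:,:,::-1]
    if crop: p=p[crop[1]:crop[3],crop[0]:crop[2]]
    cv2.imwrite('pics/'+fn,cv2.resize(p,None,fx=s,fy=s,interpolation=cv2.INTER_CUBIC))
def f(im): return 192/np.tan(np.radians(float(im['vertical_fov']))/2)
def ray(im,u,v):
    R=np.array(im['R']);t=np.array(im['t'])
    d=R.T@np.array([(u-im['cx'])/f(im),(v-im['cy'])/f(im),1.]); return -R.T@t,d
def plane(im,u,v,z):
    c,d=ray(im,u,v); return c+d*(z-c[2])/d[2]
def cloud(im):
    v,u=np.mgrid[0:384,0:512]; D=im['depth']
    P=np.stack([(u-im['cx'])/f(im)*D,(v-im['cy'])/f(im)*D,D],-1)
    return (P-np.array(im['t']))@np.array(im['R'])
def proj(im,X):
    c=np.array(im['R'])@np.array(X)+np.array(im['t']); return im['cx']+f(im)*c[0]/c[2],im['cy']+f(im)*c[1]/c[2]
E
python3 - <<'E'
from h import *
print(read_state())
a=[grab(n) for n in('scene','top')]
for i in a: print(i['vertical_fov'],i['cx'],i['cy'],np.round(-np.array(i['R']).T@i['t']),np.round(i['R'],2).tolist())
p=np.vstack([cv2.resize(i['pixels'][:,:,::-1],(400,300)) for i in a])
save(a[0],'s1.png',s=1.5);save(a[1],'t1.png',s=1.5)
E
```

```text
{'clock': 0.0, 'qpos': array([ 1.21121573,  0.62936599,  0.03843299,  1.51839026, -0.02699141,
        0.99630109, -0.02003081]), 'qd': array([-0.00043623, -0.00013945, -0.0002626 , -0.00272167, -0.00216296,
       -0.00035193, -0.00050678]), 'tau': array([ 1.05117961e-04, -5.63420606e+01,  1.22598242e+00, -1.93452018e+01,
        1.09585072e-02,  1.03900780e-02,  5.76386981e-06]), 'eef_pos': array([ 188.16897124, -621.85058642,  403.76861449]), 'tool_rot': array([-3.13964599e+00,  2.92839324e-05,  2.93761234e-01]), 'force': array([-0.0308867 ,  0.44918625,  0.27053464]), 'torque': array([ 0.01040234,  0.02923504, -0.01612319]), 'gripper_force': 0.0, 'width': 85.52494107118116}
44.65142961385325 256.4307792298999 193.5633438520608 [ 277.  -81. 1178.] [[0.39, -0.92, -0.0], [-0.88, -0.37, -0.31], [0.29, 0.12, -0.95]]
47.08483536431011 258.3922159010866 196.60902763588993 [ 363.   78. 1230.] [[-0.02, -1.0, -0.01], [-0.98, 0.02, -0.18], [0.18, 0.01, -0.98]]
```

View pics/s1.png

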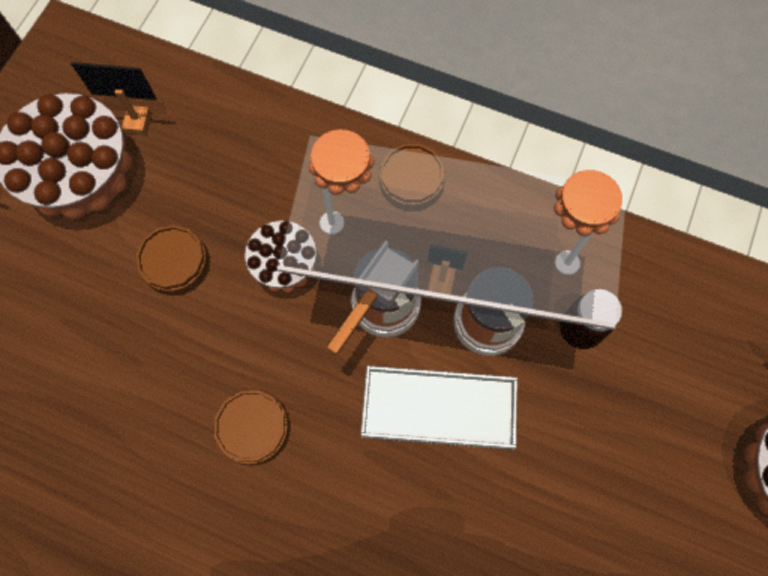

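View pics/t1.png

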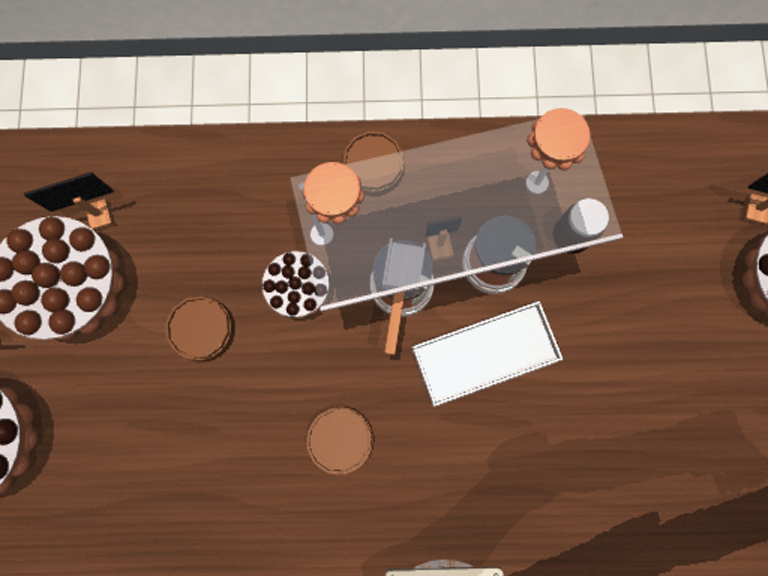

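The scene view shows the scoop handle at about (355,320) in the ×1.5 picture, with its bowl on tin a (385,290). Tin b is at (495,305), the tray at (440,407), the jar at (597,310), the mould at (280,255) and the sign at (445,265). In the top view the handle is at (395,325), tin b's lid at (505,245) and the tray at (488,354).

Look-alikes: brown discs on the counter in the top view at (200,328), (340,440) and (373,162) are pedestal look-alikes. Orange cakes sit on posts at (332,190) and (560,137). I rule these out because the real tins stand under the glass at (402,272) and (500,250).

```bash
cat > m.py <<'E'
from h import *
s=dict(np.load('/tmp/scene.npz'));t=dict(np.load('/tmp/top.npz'))
C={'nl':((285,268),(322,307)),'nr':((617,322),(622,236)),'fl':((312,137),(291,178))}
for k,(a,b) in C.items(): print(k,plane(s,a[0]/1.5,a[1]/1.5,278).round(),plane(t,b[0]/1.5,b[1]/1.5,278).round())
for n,im in(('s',s),('t',t)):
    P=cloud(im);hsv=cv2.cvtColor(im['pixels'],cv2.COLOR_RGB2HSV);Z=P[...,2]
    # depth at lids
    for u,v in ([(500,290),(395,265),(355,320),(440,407)] if n=='s' else [(505,240),(402,265),(395,325),(488,354)]):
        print(n,u,v,P[int(v/1.5),int(u/1.5)].round(),im['pixels'][int(v/1.5),int(u/1.5)])
    m=(cv2.inRange(hsv,(5,120,120),(22,255,255))>0)&(Z>110)&(Z<230)
    N,L,S,c=cv2.connectedComponentsWithStats(m.astype(np.uint8))
    for i in range(1,N):
        if S[i,4]>60: 
            q=P[L==i];print('orange',S[i],np.median(q,0).round())
            if S[i,4]>200 :
              r=cv2.minAreaRect(np.argwhere(L==i)[:,::-1].astype(np.float32));b=cv2.boxPoints(r);print([plane(im,*x,179)[:2].round() for x in b])
    m=(cv2.inRange(hsv,(0,0,190),(180,40,255))>0)
    N,L,S,c=cv2.connectedComponentsWithStats(m.astype(np.uint8))
    for i in range(1,N):
        if S[i,4]>3000 and 200<c[i][0]<400:
            r=cv2.minAreaRect(np.argwhere(L==i)[:,::-1].astype(np.float32));b=cv2.boxPoints(r);print('tray',S[i],[plane(im,*x,28)[:2].round() for x in b],np.median(P[L==i],0).round())
E
python3 m.py
```

```text
nl [526. 173. 278.] [523. 181. 278.]
nr [ 628. -267.  278.] [ 619. -265.  278.]
fl [724. 224. 278.] [723. 228. 278.]
s 500 290 [ 610. -107.  279.] [ 95 100 103]
s 395 265 [589.  38. 278.] [150 148 147]
s 355 320 [520.  72. 178.] [219 134  74]
s 440 407 [479. -93.   8.] [237 241 237]
orange [218 194  33  41 351] [513.  76. 179.]
[array([466.,  93.]), array([572.,  74.]), array([568.,  56.]), array([462.,  76.])]
tray [   41     0   471   175 13339] [array([931., 899.]), array([1044.,  928.]), array([1032., -534.]), array([ 933., -527.])] [1460.  228. -748.]
tray [ 241  248  103   50 4089] [array([384.,   7.]), array([484.,  41.]), array([ 563., -200.]), array([ 462., -228.])] [475. -93.   5.]
t 505 240 [618. -90. 275.] [110 110 115]
t 402 265 [584.  63. 280.] [164 160 163]
t 395 325 [509.  76. 180.] [226 149 102]
t 488 354 [474. -96.   4.] [245 248 247]
orange [256 195  14  41 292] [510.  77. 179.]
[array([465.,  95.]), array([564.,  76.]), array([560.,  59.]), array([461.,  78.])]
tray [  205    27   307    54 13570] [array([1080.,  239.]), array([1079., -673.]), array([ 933., -658.]), array([933., 235.])] [1423. -392. -751.]
tray [ 275  201  100   70 3591] [array([490.,  44.]), array([ 570., -195.]), array([ 459., -227.]), array([382.,   9.])] [475. -91.   5.]
```

```bash
cat > plan.py <<'E'
from h import *
from scipy.spatial.transform import Rotation as Ro, Slerp
def pose(tip,L,psi,d=155):
    """TCP pose with the point d ahead of it at tip, tool leaning back L deg, heading psi rad"""
    R=Ro.from_euler('xyz',[np.pi,-np.radians(L),psi]); return np.array(tip)-d*R.as_matrix()[:,2],R
def cur():
    s=read_state(); return np.array(s['eef_pos']),Ro.from_euler('xyz',s['tool_rot'])
def plan(wps,g,start=None,smm=50,sang=0.16):
    """wps: list of (p,R); print rounded rows, 10 to a call"""
    p,R=start or cur(); n=0
    for q,Q in wps:
        k=max(1,int(np.ceil(max(np.linalg.norm(q-p)/smm,(R.inv()*Q).magnitude()/sang))))
        p0,R0=p,R; S=Slerp([0,1],Ro.concatenate([R0,Q]))
        for i in range(1,k+1):
            d=np.round(R.inv().apply(p0+(q-p0)*i/k-p)/500,3); w=np.round((R.inv()*S(i/k)).as_rotvec()/2,3)
            print('[%g,'%g+','.join('%g'%(x+0) for x in [*d,*w])+'],',end='\n\n' if n%10==9 else ' '); n+=1
            p=p+R.apply(d*500); R=R*Ro.from_rotvec(w*2)
        print('|',end=' ')
    print('\nend',p.round(1),R.as_euler('xyz').round(3)); return p,R
E
python3 - <<'E'
from plan import *
D=lambda x,y,z,L,psi:pose((x,y,z),L,psi)
plan([D(420,-480,260,0,0.2),D(500,-250,260,10,0.0),D(500,-60,250,20,-.1),D(510,76,225,35,-.187)],0.3)
t=dict(np.load('/tmp/top.npz'));save(t,'c1.png',(235,140,375,245),5)
E
```

```text
[0.3,0.088,-0.023,-0.004,0,0,0.008], [0.3,0.087,-0.024,-0.003,0,0,0.008], [0.3,0.087,-0.026,-0.004,0,0,0.007], [0.3,0.086,-0.027,-0.004,-0.001,0,0.008], [0.3,0.086,-0.028,-0.003,0,0,0.008], [0.3,0.086,-0.03,-0.004,0,0,0.008], | [0.3,0.039,-0.086,0.001,-0.002,0.017,0.02], [0.3,0.036,-0.087,0.002,-0.001,0.018,0.02], [0.3,0.032,-0.089,0.003,-0.002,0.017,0.02], [0.3,0.028,-0.09,0.003,-0.002,0.018,0.02],

[0.3,0.024,-0.091,0.004,-0.002,0.017,0.02], | [0.3,-0.014,-0.098,0.006,-0.003,0.022,0.012], [0.3,-0.017,-0.097,0.005,-0.003,0.022,0.012], [0.3,-0.019,-0.097,0.003,-0.003,0.021,0.012], [0.3,-0.022,-0.096,0.002,-0.003,0.022,0.012], | [0.3,-0.026,-0.072,0.014,-0.005,0.033,0.01], [0.3,-0.028,-0.072,0.011,-0.005,0.033,0.009], [0.3,-0.03,-0.071,0.009,-0.005,0.032,0.01], [0.3,-0.032,-0.071,0.006,-0.006,0.033,0.01], | 
end [422.6  92.7 352.2] [ 3.141 -0.611 -0.188]
```

View pics/c1.png

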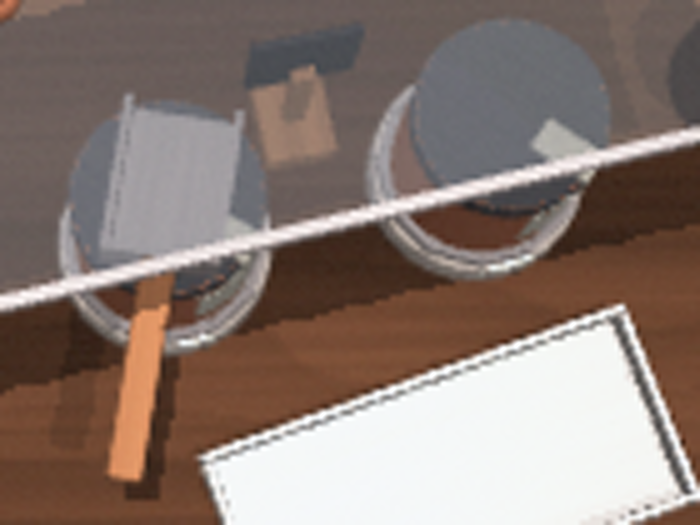

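The crop shows the scoop lying across tin a's lid (handle at crop 140,390, bowl at 170,190). Both seals point right and towards the robot: tin a's is at (240,240) and tin b's at (570,145). The handle is the right object, so I'm moving.

>>> jog_arm:
  steps:
    - [0.3, 0.088, -0.023, -0.004, 0, 0, 0.008]
    - [0.3, 0.087, -0.024, -0.003, 0, 0, 0.008]
    - [0.3, 0.087, -0.026, -0.004, 0, 0, 0.007]
    - [0.3, 0.086, -0.027, -0.004, -0.001, 0, 0.008]
    - [0.3, 0.086, -0.028, -0.003, 0, 0, 0.008]
    - [0.3, 0.086, -0.03, -0.004, 0, 0, 0.008]
    - [0.3, 0.039, -0.086, 0.001, -0.002, 0.017, 0.02]
    - [0.3, 0.036, -0.087, 0.002, -0.001, 0.018, 0.02]
    - [0.3, 0.032, -0.089, 0.003, -0.002, 0.017, 0.02]
    - [0.3, 0.028, -0.09, 0.003, -0.002, 0.018, 0.02]

```text
clock: 1.35
eef_pos: [462.7, -294.6, 413.2]
tool_rot: [3.137, -0.142, 0.039]
force: [0.0, 0.5, 0.2]
width: 55.7
gripper_force: 0.0
```

>>> jog_arm:
  steps:
    - [0.3, 0.024, -0.091, 0.004, -0.002, 0.017, 0.02]
    - [0.3, -0.014, -0.098, 0.006, -0.003, 0.022, 0.012]
    - [0.3, -0.017, -0.097, 0.005, -0.003, 0.022, 0.012]
    - [0.3, -0.019, -0.097, 0.003, -0.003, 0.021, 0.012]
    - [0.3, -0.022, -0.096, 0.002, -0.003, 0.022, 0.012]
    - [0.3, -0.026, -0.072, 0.014, -0.005, 0.033, 0.01]
    - [0.3, -0.028, -0.072, 0.011, -0.005, 0.033, 0.009]
    - [0.3, -0.03, -0.071, 0.009, -0.005, 0.032, 0.01]
    - [0.3, -0.032, -0.071, 0.006, -0.006, 0.033, 0.01]
    - [0.3, 0, 0, 0, 0, 0, 0]

```text
clock: 2.6
eef_pos: [434.3, 42.1, 381.7]
tool_rot: [-3.122, -0.428, -0.14]
force: [0.1, 0.4, -0.2]
width: 55.6
gripper_force: 0.0
```

```bash
python3 - <<'E'
from plan import *
s=read_state();print(s['clock'],s['eef_pos'],s['tool_rot'],s['qpos'].round(2),s['width'])
w=grab('wrist');save(w,'w1.png')
P=cloud(w);hsv=cv2.cvtColor(w['pixels'],cv2.COLOR_RGB2HSV);Z=P[...,2]
m=(cv2.inRange(hsv,(5,100,100),(22,255,255))>0)&(Z>172)&(Z<190)
N,L,S,c=cv2.connectedComponentsWithStats(m.astype(np.uint8))
for i in range(1,N):
    if S[i,4]>150:
        q=P[L==i];mu=q[:,:2].mean(0);e=np.linalg.svd(q[:,:2]-mu,full_matrices=False)[2][0];e*=np.sign(e[0]);pr=(q[:,:2]-mu)@e
        print(S[i],q.mean(0).round(1),e.round(3),np.arctan2(e[1],e[0]).round(3),'end',(mu+e*pr.min()).round(1),'far',(mu+e*pr.max()).round(1),np.median(q[:,2]))
E
```

```text
2.6 [434.32503613  42.12082307 381.70138735] [-3.12193203 -0.42808294 -0.13959218] [-0.81  0.4   0.81  2.31 -1.09  0.24 -0.78] 55.585862333181794
[ 195  162   28  144 2056] [530.   71.8 178.3] [ 0.993 -0.122] -0.122 end [462.1  80.1] far [571.   66.8] 178.3863556791784
```

View pics/w1.png

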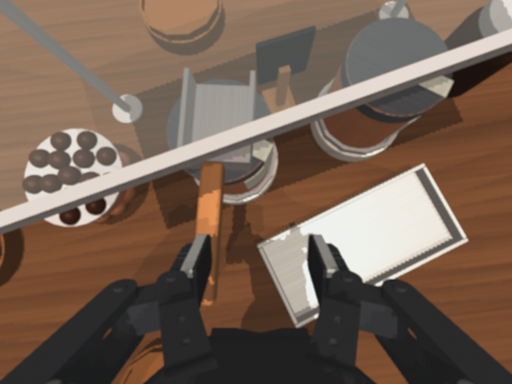

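The wrist view shows the handle at (210,215) between the glass edge and the fingers. The arm stopped short because j5 and j6 are at their limits. The 30–45° lean needs the flipped wrist (j5 ≈ π), so I'll identify the kinematics to plan that change.

```bash
cat > kin.py <<'E'
from plan import *
import json,itertools,os
from scipy.optimize import least_squares
def log():
    s=read_state(); d=json.load(open('log.json')) if os.path.exists('log.json') else []
    d.append([list(map(float,s['qpos'])),list(map(float,s['eef_pos'])),list(map(float,s['tool_rot']))]); json.dump(d,open('log.json','w')); return d
E
python3 - <<'E'
from kin import *
json.dump([[[ 1.21121573,0.62936599,0.03843299,1.51839026,-0.02699141,0.99630109,-0.02003081],[188.169,-621.85,403.769],[-3.13964599,2.9e-5,0.29376]]],open('log.json','w'))
d=log()
def ori(q,s): return Ro.from_euler('ZYZYZYZ',np.array(q)*s)
res=[]
for s in itertools.product([1,-1],repeat=4):
    sg=[s[0],1,s[1],1,s[2],1,s[3]]
    for base in np.arange(0,360,90):
      B=Ro.from_euler('z',base,degrees=True)
      T=[(B*ori(q,sg)).inv()*Ro.from_euler('xyz',r) for q,p,r in d]
      res.append(((T[0].inv()*T[1]).magnitude(),sg,base,T[0].as_euler('xyz').round(3).tolist()))
res.sort(key=lambda x:x[0])
for r in res[:6]: print(r)
E
```

```text
Traceback (most recent call last):
  File "scipy/spatial/transform/_rotation.pyx", line 1413, in scipy.spatial.transform._rotation.Rotation.from_euler
ValueError: Expected axis specification to be a non-empty string of upto 3 characters, got ZYZYZYZ
```

```bash
cat >> kin.py <<'E'
def ori(q,s):
    R=Ro.identity()
    for a,x,k in zip('zyzyzyz',q,s): R=R*Ro.from_euler(a,x*k)
    return R
E
cat > ofit.py <<'E'
from kin import *
d=json.load(open('log.json'));res=[]
for s in itertools.product([1,-1],repeat=7):
      T=[ori(q,s).inv()*Ro.from_euler('xyz',r) for q,p,r in d]
      res.append((max((T[0].inv()*t).magnitude() for t in T),s,T[0].as_euler('xyz').round(3).tolist()))
res.sort(key=lambda x:x[0])
for r in res[:6]: print(r)
E
python3 ofit.py
```

```text
(1.2675442839230223e-06, (-1, 1, -1, 1, -1, 1, -1), [0.0, 0.0, 1.571])
(0.6705131157301152, (1, 1, 1, 1, 1, 1, -1), [0.004, 0.001, -2.198])
(0.7286666499357398, (1, -1, -1, -1, 1, -1, 1), [-0.028, 0.034, -2.221])
(0.8437856323957716, (1, 1, 1, -1, -1, -1, 1), [1.195, 0.572, -1.761])
(0.8547017142987667, (1, 1, 1, 1, 1, 1, 1), [0.004, 0.001, -2.158])
(0.8586619673479241, (-1, -1, -1, -1, -1, -1, -1), [0.004, -0.0, 1.571])
```

```bash
cat >> kin.py <<'E'
SG=(-1,1,-1,1,-1,1,-1)
def partial(q):
    R=Ro.identity();out=[]
    for a,x,k in zip('zyzyzyz',q,SG): R=R*Ro.from_euler(a,x*k); out.append(R.as_matrix())
    return out
# columns: (frame index, axis)
MIN=[(0,2),(2,2),(4,2),(6,2)]
EXT=[(0,2),(2,2),(4,2),(6,2),(0,0),(2,0),(3,0),(5,0)]
def fitpos(d,cols):
    A=np.vstack([np.array([partial(q)[i][:,j] for i,j in cols]).T for q,p,r in d]); b=np.concatenate([p for q,p,r in d])
    x=np.linalg.lstsq(A,b,rcond=None)[0]; return x,(A@x-b)
E
python3 - <<'E'
from kin import *
d=json.load(open('log.json'))
for c in (MIN,MIN+[(0,0)],MIN+[(3,0),(2,0)]): x,r=fitpos(d,c);print(x.round(1),r.round(2))
E
```

```text
[413.6 514.8 410.9 194.4] [24.69 10.86  7.68  2.08  4.18 -7.68]
[353.6 599.3 403.4 213.4 -41.3] [25.69  9.04  1.03  0.13 -0.93 -1.03]
[-2622.6 -1552.1  -919.8 -4015.  -1179.7  2080.8] [-0.  0. -0. -0. -0. -0.]
```

>>> jog_arm:
  steps:
    - [0.3, -0.02, 0.06, -0.08, 0, -0.03, 0]
    - [0.3, -0.02, 0.06, -0.08, 0, -0.03, 0]

```text
clock: 2.9
eef_pos: [377.3, -18.5, 446.3]
tool_rot: [-3.125, -0.308, -0.151]
force: [-13.6, -8.5, 28.1]
width: 56.2
gripper_force: 0.0
```

```bash
python3 -c "
from kin import *
log();print(read_state()['qpos'].round(2))"
```

```text
[-1.09  0.29  1.32  2.29 -0.62  0.54 -1.04]
```

>>> jog_arm:
  steps:
    - [0.3, 0.02, 0.08, -0.02, 0.02, -0.03, 0.08]
    - [0.3, 0.02, 0.08, -0.02, 0.02, -0.03, 0.08]
    - [0.3, 0.02, 0.08, -0.02, 0.02, -0.03, 0.08]

```text
clock: 3.28
eef_pos: [363.5, -142.2, 471.1]
tool_rot: [-2.907, -0.068, -0.617]
force: [0.3, -1.0, -0.5]
width: 55.6
gripper_force: 0.0
```

```bash
python3 -c "
from kin import *
log();print(read_state()['qpos'].round(2))"
```

```text
[-0.57  0.32  1.27  2.15 -0.69  0.96 -1.08]
```

>>> jog_arm:
  steps:
    - [0.3, 0.08, 0.06, 0.02, 0.08, 0.0, 0.0]
    - [0.3, 0.08, 0.06, 0.02, 0.08, 0.0, 0.0]
    - [0.3, 0.08, 0.06, 0.02, 0.08, 0, 0]

```text
clock: 3.65
eef_pos: [412.2, -245.0, 429.2]
tool_rot: [-2.523, -0.059, -0.61]
force: [1.4, 1.8, 0.6]
width: 55.7
gripper_force: 0.0
```

```bash
python3 -c "
from kin import *
d=log();s=read_state();print(s['clock'],s['eef_pos'],s['qpos'].round(2))
for c in (MIN,MIN+[(0,0)],EXT,EXT+[(0,1),(2,1),(4,1),(6,1)]): x,r=fitpos(d,c);print(x.round(1),abs(r).max().round(2))
"
```

```text
3.65 [ 412.17545482 -245.01554417  429.2289326 ] [ 0.1   0.53  0.87  2.02 -1.07  1.27 -0.61]
[393.5 519.  408.7 176. ] 24.99
[365.5 552.6 407.4 179.3 -15.4] 26.19
[393.1 535.8 399.8 181.4  -5.2  15.   17.2  -2.2] 25.43
[ 3.362e+02  5.591e+02  3.821e+02  1.765e+02 -0.000e+00 -0.000e+00
 -0.000e+00 -0.000e+00 -1.150e+01 -1.620e+01 -4.000e-01  0.000e+00] 0.0
```

```bash
cat >> kin.py <<'E'
LO=np.array([-3.06,-.37,-1.25,.18,-1.1,.23,-2.94]);HI=np.array([3.06,2.12,1.32,2.47,4.24,1.98,2.94])
COLS=MIN+[(0,1),(2,1),(4,1),(6,1)]
X=fitpos(json.load(open('log.json')),COLS)[0]
def fk(q):
    P=partial(q); return sum(x*P[i][:,j] for x,(i,j) in zip(X,COLS)),Ro.from_matrix(P[6])*Ro.from_euler('z',np.pi/2)
MID=np.array([0,.6,0,1.6,np.pi,.9,0])
def ik(p,R,seed,w=.01,mid=None):
    mid=seed if mid is None else mid
    def e(q):
        a,b=fk(q); return np.r_[(a-p)/100,(b.inv()*R).as_rotvec()*3,w*(q-mid)]
    r=least_squares(e,np.clip(seed,LO+.03,HI-.03),bounds=(LO+.02,HI-.02)); a,b=fk(r.x); return r.x,np.linalg.norm(a-p),(b.inv()*R).magnitude()
def flip(pr): return pr[0],pr[1]*Ro.from_euler('z',np.pi)
E
python3 - <<'E'
from kin import *
d=json.load(open('log.json'));print(X.round(1),[np.linalg.norm(fk(q)[0]-p).round(3) for q,p,r in d])
og=np.array([633.5,-31]);xs=np.array([np.cos(.225),np.sin(.225)]);ys=np.array([-xs[1],xs[0]])
T={'grip35':((528,73,170),35,-.15),'grip40':((528,73,170),40,-.15),'tray':((452,-28,31),35,-1.249),'tray-':((496,-160,31),35,1.89)}
for n,pt in (('a',og+90*ys),('b',og-90*ys)):
    for an in(-60,0,60):
        a=np.radians(180+an); q=pt+40*(np.cos(a)*xs+np.sin(a)*ys); T[f'tin{n}{an}']=((*q,144),42,.225)
for n,(tip,L,psi) in T.items():
    d_=173 if 'tin' in n else 155
    best=min((ik(*(flip(pose(tip,L,psi,d_)) if fl else pose(tip,L,psi,d_)),s,mid=MID)+(fl,) for fl in(0,1) for s in ([-.1,.6,0,2.,np.pi,.6,0],[.1,.6,0,2,3,.6,1.5],[.1,.6,0,2,3,.6,-1.5])),key=lambda r:r[1]/100+r[2]*3+.01*np.linalg.norm(r[0]-MID))
    print(n,best[0].round(2),best[1].round(2),best[2].round(3),best[3])
E
```

```text
[ 3.362e+02  5.591e+02  3.821e+02  1.765e+02 -1.150e+01 -1.620e+01
 -4.000e-01  0.000e+00] [np.float64(0.0), np.float64(0.0), np.float64(0.0), np.float64(0.0), np.float64(0.0)]Traceback (most recent call last):
  File "<stdin>", line 11, in <module>
AttributeError: 'float' object has no attribute 'round'
```

```bash
cat > feas.py <<'E'
from kin import *
og=np.array([633.5,-31]);xs=np.array([np.cos(.225),np.sin(.225)]);ys=np.array([-xs[1],xs[0]])
T={'grip35':((528,73,170),35,-.15),'grip40':((528,73,170),40,-.15),'tray':((452,-28,31),35,-1.249),'tray-':((496,-160,31),35,1.89)}
for n,pt in (('a',og+90*ys),('b',og-90*ys)):
    for an in(-60,0,60):
        a=np.radians(180+an); q=pt+40*(np.cos(a)*xs+np.sin(a)*ys); T[f'tin{n}{an}']=((*q,144),42,.225)
for n,(tip,L,psi) in T.items():
    d_=173 if 'tin' in n else 155
    best=min((ik(*(flip(pose(tip,L,psi,d_)) if fl else pose(tip,L,psi,d_)),s,mid=MID)+(fl,) for fl in(0,1) for s in ([-.1,.6,0,2.,np.pi,.6,0],[.1,.6,0,2,3,.6,1.5],[.1,.6,0,2,3,.6,-1.5])),key=lambda r:r[1]/100+r[2]*3+.01*np.linalg.norm(r[0]-MID))
    print(n,best[0].round(2),'%.2f %.3f'%best[1:3],best[3])
E
python3 feas.py
```

```text
grip35 [-0.8   0.63  0.65  2.44  3.37  0.39  0.83] 0.00 0.000 0
grip40 [ 0.35  0.89 -1.23  2.45  1.94  1.28 -0.78] 6.12 0.011 1
tray [-0.27  0.91 -0.24  2.29  1.53  0.8   1.49] 0.01 0.000 0
tray- [ 1.1   1.37 -1.23  1.63  0.73  1.21  0.09] 0.00 0.000 0
tina-60 [ 0.22  0.69 -0.57  2.43  2.72  0.71 -1.02] 0.00 0.000 1
tina0 [ 0.65  0.93 -1.16  2.45  2.35  0.93 -0.43] 0.51 0.001 1
tina60 [ 0.43  0.71 -0.6   2.38  2.85  0.61 -0.95] 0.00 0.000 1
tinb-60 [ 0.74  0.76 -0.69  2.26  2.94  0.41 -0.78] 0.00 0.000 1
tinb0 [ 0.86  0.77 -0.74  2.25  2.97  0.36 -0.72] 0.00 0.000 1
tinb60 [ 0.9   0.8  -0.75  2.15  2.92  0.27 -0.63] 0.00 0.000 1
```

```bash
cat > feas2.py <<'E'
from kin import *
rng=np.random.default_rng(0)
def best(tip,L,psi,d,fl,n=14):
    out=[]
    pr=pose(tip,L,psi,d); pr=flip(pr) if fl else pr
    for k in range(n):
        s=np.array([rng.uniform(-1.2,1.2),.8,rng.uniform(-1,1),2.1,rng.uniform(1.5,4),.6,rng.uniform(-2,2)])
        q,e,a=ik(*pr,s,w=.003,mid=np.array([s[0],.8,s[2],1.9,np.pi,.8,0]))
        if e<1 and a<.01: out.append((min((q-LO).min(),(HI-q).min()),q))
    return max(out,key=lambda x:x[0]) if out else None
if __name__=='__main__':
    og=np.array([633.5,-31]);xs=np.array([np.cos(.225),np.sin(.225)]);ys=np.array([-xs[1],xs[0]])
    a=og+90*ys;b=og-90*ys
    for n,tip,d,psis in (('grip',(528,73,170),155,[-.15]),('tray',(452,-28,31),155,[-1.249]),('tina',(*(a-40*xs),144),173,[-.1,.225,.5]),('tinb',(*(b-40*xs),144),173,[-.1,.225,.5])):
        for L in (25,33,40):
            for psi in psis:
                for fl in (0,1):
                    r=best(tip,L,psi,d,fl)
                    if r: print(n,L,psi,fl,'%.2f'%r[0],r[1].round(2))
E
time python3 feas2.py
```

```text
grip 25 -0.15 0 0.02 [-0.22  0.5  -0.12  2.29  1.71  0.25  2.58]
grip 25 -0.15 1 0.19 [ 0.09  0.54 -0.55  2.28  1.63  0.48 -0.45]
grip 33 -0.15 0 0.06 [-0.69  0.58  0.49  2.41  3.14  0.31  1.08]
grip 33 -0.15 1 0.09 [ 0.31  0.71 -0.99  2.38  1.87  0.91 -0.71]
tray 25 -1.249 0 0.19 [ 0.24  1.01 -0.86  2.28  1.54  1.14  1.64]
tray 25 -1.249 1 0.19 [ 0.21  0.98 -0.81  2.28  1.54  1.08 -1.5 ]
tray 33 -1.249 0 0.19 [ 0.12  1.05 -0.82  2.28  1.55  1.26  1.53]
tray 33 -1.249 1 0.19 [ 0.05  1.   -0.7   2.28  1.54  1.15 -1.61]
tray 40 -1.249 0 0.20 [ 0.02  1.09 -0.77  2.27  1.53  1.36  1.45]
tray 40 -1.249 1 0.20 [ 0.05  1.11 -0.82  2.27  1.53  1.41 -1.69]
tina 25 -0.1 0 0.02 [-0.05  0.55 -0.22  2.21  1.7   0.25  2.75]
tina 25 -0.1 1 0.27 [ 0.4   0.7  -0.92  2.2   1.62  0.69 -0.25]
tina 25 0.225 1 0.02 [ 0.28  0.59 -0.54  2.21  1.73  0.25  0.  ]
tina 25 0.5 0 0.13 [ 0.69  0.82 -1.12  2.16  1.51  0.55 -2.52]
tina 25 0.5 1 0.18 [ 0.67  0.79 -1.07  2.17  1.5   0.5   0.62]
tina 33 -0.1 0 0.12 [-0.62  0.64  0.56  2.35  3.55  0.36  0.8 ]
tina 33 -0.1 1 0.15 [ 0.36  0.72 -0.9   2.32  1.96  0.79 -0.6
[... 1130 characters left out ...]
 2.2   2.29  0.35 -0.56]
tinb 33 0.225 0 0.03 [ 0.39  0.61 -0.11  2.15  4.2   0.26  1.01]
tinb 33 0.225 1 0.02 [ 0.86  0.75 -0.82  2.14  1.99  0.25  0.19]
tinb 33 0.5 0 0.09 [ 1.09  0.95 -1.16  2.04  1.35  0.43 -1.94]
tinb 33 0.5 1 0.13 [ 1.07  0.93 -1.12  2.04  1.32  0.39  1.22]
tinb 40 -0.1 0 0.15 [0.11 0.64 0.12 2.32 3.39 0.52 1.39]
tinb 40 -0.1 1 0.17 [ 0.73  0.76 -0.8   2.3   2.44  0.64 -0.63]
tinb 40 0.225 0 0.23 [ 0.41  0.65 -0.07  2.24  3.91  0.47  1.34]
tinb 40 0.225 1 0.10 [ 0.9   0.78 -0.81  2.23  2.7   0.33 -0.46]
tinb 40 0.5 0 0.08 [ 1.15  0.99 -1.15  2.1   1.67  0.31 -2.19]
tinb 40 0.5 1 0.02 [ 1.12  0.96 -1.1   2.1   1.69  0.25  0.92]
real	1m39.836s
user	1m40.328s
sys	0m0.141s
```

```bash
cat > jp.py <<'E'
from kin import *
def jplan(qs,g,sm=45,sa=.15,start=None):
    """rows following joint-space path through qs"""
    q0=np.array(read_state()['qpos']); wps=[];mn=1e9
    for q1 in qs:
        a=[fk(q0+(q1-q0)*t) for t in np.linspace(0,1,60)]
        lng=sum(max(np.linalg.norm(a[i+1][0]-a[i][0])/sm,(a[i][1].inv()*a[i+1][1]).magnitude()/sa) for i in range(59))
        k=max(int(np.ceil(lng)),int(np.ceil(abs(q1-q0).max()/.2)),1)
        for i in range(1,k+1):
            p=fk(q0+(q1-q0)*i/k); wps.append(p); tip=p[0]+p[1].apply([0,0,173]); print(tip.round().astype(int).tolist(),end=' ')
        q0=q1
    print(len(wps)); return plan(wps,g,start,smm=1e3,sang=10)
E
python3 - <<'E'
from jp import *
g=(527,72.5,170);psi=-.14
for L in(27,30):
  G=flip(pose(g,L,psi)); z=G[1].as_matrix()[:,2]; PG=(G[0]-70*z,G[1])
  qg,*e=ik(*G,[.2,.62,-.8,2.33,1.75,.7,-.6],w=.003); qp,*e2=ik(*PG,qg,w=.003); print(L,qg.round(2),e,qp.round(2),e2)
np.save('qp.npy',qp)
jplan([qp],.3)
E
```

```text
27 [ 0.24  0.61 -0.79  2.31  1.71  0.65 -0.52] [np.float64(7.369251808477224e-05), 3.131806767780674e-07] [ 0.3   0.44 -0.88  2.31  1.43  0.6  -0.3 ] [np.float64(0.00031829917303362505), 1.2170941615618332e-06]
30 [ 0.23  0.62 -0.81  2.35  1.83  0.71 -0.65] [np.float64(5.6918760695865124e-05), 2.8351890744667726e-07] [ 0.26  0.44 -0.87  2.36  1.58  0.62 -0.47] [np.float64(0.0002727484778684496), 1.0184254322024108e-06]
[450, -145, 270] [422, -126, 254] [394, -112, 240] [367, -101, 230] [341, -95, 221] [317, -93, 214] [296, -94, 208] [278, -99, 203] [264, -106, 199] [255, -115, 195] [250, -126, 192] [249, -136, 189] [254, -146, 186] [262, -155, 183] [275, -161, 181] [292, -164, 179] [312, -164, 177] [334, -160, 176] [357, -151, 175] [382, -138, 176] [406, -120, 177] [429, -97, 180] [450, -70, 184] [469, -38, 190] [484, -3, 197] [495, 36, 205] [501, 76, 215] 27
[0.3,-0.035,0,0.033,-0.019,-0.053,-0.029], | [0.3,-0.032,-0.002,0.032,-0.018,-0.052,-0.034], | [0.3,-0.027,-0.004,0.031,-0.019,-0.05,-0.037], | [0.3,-0.024,-0.006,0.028,-0.02,-0.048,-0.04], | [0.3,-0.019,-0.007,0.025,-0.02,-0.04
[... 424 characters left out ...]
1,-0.026,-0.061], | [0.3,0.015,0.005,-0.004,-0.033,-0.024,-0.062], | [0.3,0.016,0.008,-0.007,-0.035,-0.022,-0.062], | [0.3,0.019,0.012,-0.009,-0.036,-0.021,-0.063], | [0.3,0.019,0.016,-0.012,-0.037,-0.019,-0.063], | [0.3,0.02,0.019,-0.014,-0.039,-0.019,-0.063], | [0.3,0.021,0.023,-0.017,-0.041,-0.018,-0.062],

| [0.3,0.02,0.027,-0.018,-0.041,-0.018,-0.063], | [0.3,0.019,0.031,-0.019,-0.043,-0.017,-0.063], | [0.3,0.019,0.035,-0.021,-0.044,-0.017,-0.062], | [0.3,0.017,0.039,-0.021,-0.044,-0.018,-0.063], | [0.3,0.015,0.042,-0.022,-0.045,-0.017,-0.062], | [0.3,0.013,0.045,-0.023,-0.046,-0.018,-0.062], | [0.3,0.011,0.049,-0.022,-0.046,-0.018,-0.062], | 
end [415.7  88.3 364.6] [3.141 0.523 3.001]
```

>>> jog_arm:
  steps:
    - [0.3, -0.035, 0, 0.033, -0.019, -0.053, -0.029]
    - [0.3, -0.032, -0.002, 0.032, -0.018, -0.052, -0.034]
    - [0.3, -0.027, -0.004, 0.031, -0.019, -0.05, -0.037]
    - [0.3, -0.024, -0.006, 0.028, -0.02, -0.048, -0.04]
    - [0.3, -0.019, -0.007, 0.025, -0.02, -0.045, -0.044]
    - [0.3, -0.016, -0.007, 0.023, -0.02, -0.044, -0.047]
    - [0.3, -0.011, -0.008, 0.021, -0.022, -0.041, -0.05]
    - [0.3, -0.007, -0.008, 0.017, -0.023, -0.038, -0.052]

```text
clock: 4.65
eef_pos: [342.0, -151.4, 354.0]
tool_rot: [-2.719, 0.284, 0.35]
force: [-0.6, 0.0, 0.3]
width: 55.9
gripper_force: 0.0
```

```bash
cat > go.py <<'E'
from jp import *
s=read_state();print(s['clock'],s['eef_pos'].round(1),s['tool_rot'].round(3),s['qpos'].round(2))
jplan([np.load('qp.npy')],.3)
E
python3 go.py
```

```text
4.65 [ 342.  -151.4  354. ] [-2.719  0.284  0.35 ] [-0.13  0.6   0.79  2.13 -0.45  1.16 -0.3 ]
[255, -104, 200] [238, -111, 198] [225, -121, 196] [218, -132, 194] [216, -144, 192] [219, -156, 189] [227, -167, 186] [241, -175, 182] [259, -180, 178] [280, -181, 174] [305, -178, 171] [332, -170, 168] [359, -156, 167] [387, -137, 167] [415, -113, 169] [440, -83, 174] [462, -49, 180] [480, -10, 190] [493, 32, 201] [501, 76, 215] 20
[0.3,-0.009,-0.007,0.02,-0.009,-0.045,-0.046], | [0.3,-0.005,-0.005,0.017,-0.012,-0.043,-0.049], | [0.3,-0.001,-0.004,0.013,-0.015,-0.039,-0.051], | [0.3,0.002,-0.002,0.01,-0.018,-0.037,-0.054], | [0.3,0.005,0,0.006,-0.022,-0.034,-0.055], | [0.3,0.008,0.002,0.003,-0.026,-0.032,-0.056], | [0.3,0.01,0.005,-0.001,-0.028,-0.03,-0.057], | [0.3,0.012,0.008,-0.005,-0.032,-0.027,-0.058], | [0.3,0.014,0.012,-0.007,-0.035,-0.026,-0.058], | [0.3,0.015,0.015,-0.012,-0.038,-0.024,-0.057],

| [0.3,0.016,0.018,-0.014,-0.041,-0.023,-0.058], | [0.3,0.016,0.023,-0.018,-0.043,-0.022,-0.057], | [0.3,0.017,0.026,-0.02,-0.045,-0.022,-0.057], | [0.3,0.016,0.03,-0.022,-0.047,-0.021,-0.056], | [0.3,0.016,0.034,-0.025,-0.048,-0.021,-0.056], | [0.3,0.014,0.038,-0.026,-0.05,-0.021,-0.056], | [0.3,0.014,0.041,-0.028,-0.051,-0.021,-0.055], | [0.3,0.011,0.045,-0.029,-0.051,-0.021,-0.056], | [0.3,0.01,0.049,-0.03,-0.052,-0.021,-0.055], | [0.3,0.007,0.052,-0.03,-0.052,-0.022,-0.056],

| 
end [415.7  88.4 364.8] [-3.141  0.523  3.002]
```

>>> jog_arm:
  steps:
    - [0.3, -0.009, -0.007, 0.02, -0.009, -0.045, -0.046]
    - [0.3, -0.005, -0.005, 0.017, -0.012, -0.043, -0.049]
    - [0.3, -0.001, -0.004, 0.013, -0.015, -0.039, -0.051]
    - [0.3, 0.002, -0.002, 0.01, -0.018, -0.037, -0.054]
    - [0.3, 0.005, 0, 0.006, -0.022, -0.034, -0.055]
    - [0.3, 0.008, 0.002, 0.003, -0.026, -0.032, -0.056]
    - [0.3, 0.01, 0.005, -0.001, -0.028, -0.03, -0.057]
    - [0.3, 0.012, 0.008, -0.005, -0.032, -0.027, -0.058]

```text
clock: 5.65
eef_pos: [331.7, -127.5, 322.6]
tool_rot: [-2.639, 0.391, 1.447]
force: [-0.8, -1.4, -0.3]
width: 55.6
gripper_force: 0.0
```

```bash
python3 go.py
```

```text
5.65 [ 331.7 -127.5  322.6] [-2.639  0.391  1.447] [-0.33  0.63  0.67  2.23  0.08  0.85  0.04]
[245, -179, 178] [254, -183, 173] [269, -184, 167] [288, -181, 161] [311, -173, 156] [337, -161, 152] [365, -143, 150] [393, -119, 150] [421, -90, 155] [447, -55, 163] [470, -15, 176] [489, 29, 193] [501, 76, 215] 13
[0.3,0.012,0.007,0.007,-0.008,-0.025,-0.059], | [0.3,0.013,0.01,0.002,-0.015,-0.024,-0.058], | [0.3,0.014,0.014,-0.004,-0.022,-0.023,-0.058], | [0.3,0.014,0.019,-0.008,-0.029,-0.024,-0.057], | [0.3,0.014,0.022,-0.014,-0.035,-0.023,-0.055], | [0.3,0.013,0.026,-0.018,-0.04,-0.025,-0.054], | [0.3,0.012,0.03,-0.023,-0.045,-0.025,-0.051], | [0.3,0.011,0.033,-0.027,-0.049,-0.026,-0.05], | [0.3,0.008,0.038,-0.031,-0.052,-0.027,-0.048], | [0.3,0.007,0.042,-0.034,-0.054,-0.029,-0.046],

| [0.3,0.004,0.046,-0.038,-0.055,-0.03,-0.046], | [0.3,0.002,0.05,-0.039,-0.057,-0.031,-0.045], | [0.3,-0.001,0.054,-0.042,-0.058,-0.033,-0.044], | 
end [415.8  88.2 365.1] [3.14  0.524 3.001]
```

>>> jog_arm:
  steps:
    - [0.3, 0.012, 0.007, 0.007, -0.008, -0.025, -0.059]
    - [0.3, 0.013, 0.01, 0.002, -0.015, -0.024, -0.058]
    - [0.3, 0.014, 0.014, -0.004, -0.022, -0.023, -0.058]
    - [0.3, 0.014, 0.019, -0.008, -0.029, -0.024, -0.057]
    - [0.3, 0.014, 0.022, -0.014, -0.035, -0.023, -0.055]
    - [0.3, 0.013, 0.026, -0.018, -0.04, -0.025, -0.054]
    - [0.3, 0.012, 0.03, -0.023, -0.045, -0.025, -0.051]

```text
clock: 6.52
eef_pos: [382.2, -61.6, 301.7]
tool_rot: [-2.736, 0.296, 2.343]
force: [-0.5, -0.1, 0.1]
width: 55.1
gripper_force: 0.0
```

```bash
python3 go.py
```

```text
6.525 [382.2 -61.6 301.7] [-2.736  0.296  2.343] [-0.5   0.59  0.54  2.31  0.45  0.46  0.28]
[368, -127, 138] [376, -109, 132] [390, -88, 129] [408, -63, 132] [430, -35, 141] [455, -2, 157] [479, 35, 182] [501, 76, 215] 8
[0.3,0.022,0.021,0.004,-0.013,0.004,-0.05], | [0.3,0.017,0.024,-0.004,-0.021,-0.005,-0.047], | [0.3,0.011,0.027,-0.014,-0.03,-0.013,-0.043], | [0.3,0.006,0.03,-0.023,-0.036,-0.023,-0.039], | [0.3,0,0.033,-0.032,-0.042,-0.031,-0.035], | [0.3,-0.006,0.037,-0.039,-0.047,-0.038,-0.03], | [0.3,-0.012,0.042,-0.047,-0.052,-0.045,-0.027], | [0.3,-0.018,0.047,-0.052,-0.054,-0.051,-0.024], | 
end [415.6  88.4 364.6] [-3.141  0.523  3.002]
```

```bash
cat > sim.py <<'E'
from jp import *
def jac(q):
    p,R=fk(q);J=np.zeros((6,7))
    for i in range(7):
        d=np.array(q,float);d[i]+=1e-5;a,b=fk(d);J[:3,i]=(a-p)/1e-5/1000;J[3:,i]=(b*R.inv()).as_rotvec()/1e-5
    return J
def track(q,wps,n=12):
    q=np.array(q,float);out=[]
    for P,R in wps:
        p0,R0=fk(q);S=Slerp([0,1],Ro.concatenate([R0,R]))
        for i in range(1,n+1):
            for _ in range(2):
                p,Rc=fk(q);e=np.r_[(p0+(P-p0)*i/n-p)/1000,(S(i/n)*Rc.inv()).as_rotvec()]
                free=np.ones(7,bool)
                for _ in range(3):
                    J=jac(q)[:,free];dq=np.zeros(7);dq[free]=J.T@np.linalg.solve(J@J.T+1e-5*np.eye(6),e)
                    bad=((q+dq<LO)|(q+dq>HI))&free
                    if not bad.any(): break
                    free&=~bad
                q=np.clip(q+dq,LO,HI)
        p,Rc=fk(q);out.append((q.copy(),np.linalg.norm(p-P),(Rc.inv()*R).magnitude()))
    return out
E
python3 - <<'E'
from sim import *
d=json.load(open('log.json'))
# validate: from last logged to now, along straight pose
q=np.array(read_state()['qpos'])
for L in (0,15,30):
  for psi in (-.14,-.6,-1.2):
    for tip in ((470,30,230),(450,-60,200)):
      for f2 in (0,1):
        pr=pose(tip,L,psi); pr=flip(pr) if f2 else pr
        r=track(q,[pr])[0]
        G=flip(pose((500,76,216),29,-.14));r2=track(r[0],[G])[0]
        if r2[1]<20: print(L,psi,tip,f2,r[0].round(2),'%.0f %.2f'%r[1:],'->',r2[0].round(2),'%.0f %.2f'%r2[1:])
E
```

```text
0 -0.14 (470, 30, 230) 0 [-0.74  0.56  0.93  2.04 -0.61  0.84 -1.17] 0 0.00 -> [-0.37  0.37  0.02  2.37  1.78  0.23 -0.66] 0 0.00
0 -0.14 (470, 30, 230) 1 [-0.03  0.41 -0.13  2.02  0.08  0.72  1.23] 0 0.00 -> [-0.29  0.37 -0.1   2.36  1.73  0.28 -0.61] 0 0.00
0 -0.14 (450, -60, 200) 0 [-0.5   0.57  0.85  2.11 -0.64  0.74 -0.94] 0 0.00 -> [-0.37  0.37  0.01  2.37  1.78  0.23 -0.66] 0 0.00
0 -0.14 (450, -60, 200) 1 [ 0.21  0.44 -0.19  2.09  0.14  0.62  1.36] 0 0.00 -> [-0.26  0.37 -0.13  2.36  1.72  0.29 -0.6 ] 0 0.00
0 -0.6 (470, 30, 230) 1 [-0.14  0.4   0.02  2.02 -0.01  0.71  0.86] 0 0.00 -> [-0.31  0.37 -0.06  2.36  1.75  0.26 -0.63] 0 0.00
0 -0.6 (450, -60, 200) 1 [ 0.1   0.43 -0.05  2.1   0.03  0.61  1.01] 0 0.00 -> [-0.29  0.37 -0.09  2.36  1.74  0.27 -0.62] 0 0.00
0 -1.2 (470, 30, 230) 0 [ 0.57  0.59 -1.04  2.01  0.65  0.92  2.7 ] 1 0.00 -> [-0.09  0.39 -0.36  2.36  1.67  0.38 -0.55] 0 0.00
0 -1.2 (470, 30, 230) 1 [-0.27  0.41  0.21  2.03 -0.13  0.71  0.38] 0 0.00 -> [-0.31  0.37 -0.06  2.36  1.75  0.26 -0.63] 0 0.00
0 -1.2 (450, -60, 200) 0 [ 0.78  0.64 -1.08  2.08  0.76  0.88
[... 1591 characters left out ...]
.35  0.37 -0.01  2.37  1.77  0.24 -0.65] 0 0.00
30 -0.6 (450, -60, 200) 1 [ 0.34  0.46 -0.73  2.47  1.66  0.7  -0.86] 0 0.00 -> [ 0.23  0.47 -0.8   2.35  1.61  0.6  -0.49] 0 0.00
30 -1.2 (470, 30, 230) 0 [-0.37  0.45 -0.16  2.12  0.83  0.85  2.35] 0 0.00 -> [-0.33  0.37 -0.04  2.36  1.75  0.26 -0.63] 0 0.00
30 -1.2 (470, 30, 230) 1 [-0.98  0.55  0.73  2.14  0.31  0.58 -0.23] 0 0.00 -> [-0.32  0.37 -0.06  2.36  1.75  0.26 -0.63] 0 0.00
30 -1.2 (450, -60, 200) 0 [-0.28  0.46 -0.04  2.27  1.02  0.65  2.29] 0 0.00 -> [-0.24  0.37 -0.16  2.36  1.71  0.3  -0.59] 0 0.00
30 -1.2 (450, -60, 200) 1 [-0.84  0.59  0.79  2.29  0.35  0.32 -0.13] 0 0.00 -> [-0.37  0.37  0.02  2.37  1.78  0.23 -0.66] 0 0.00
```

```bash
python3 - <<'E'
from sim import *
e=plan([flip(pose((450,-60,200),30,-.6))],.3,smm=40,sang=.12)
plan([flip(pose((500,76,216),29,-.14))],.3,start=e,smm=40,sang=.12)
E
```

```text
[0.3,0.008,0.006,-0.02,-0.048,-0.026,-0.013], [0.3,0.006,0.009,-0.02,-0.048,-0.026,-0.014], [0.3,0.005,0.01,-0.019,-0.049,-0.026,-0.013], [0.3,0.004,0.013,-0.018,-0.048,-0.026,-0.014], [0.3,0.003,0.014,-0.017,-0.048,-0.026,-0.014], | 
end [386.  -16.1 334. ] [-3.141  0.523  2.543]
[0.3,0.007,0.054,-0.014,-0.028,0.002,-0.05], [0.3,0.001,0.054,-0.011,-0.029,0.002,-0.05], [0.3,-0.005,0.055,-0.008,-0.028,0.002,-0.05], [0.3,-0.009,0.055,-0.004,-0.028,0.002,-0.05], | 
end [425.5  86.7 351.4] [-3.141  0.506  3.002]
```

>>> jog_arm:
  steps:
    - [0.3, 0.008, 0.006, -0.02, -0.048, -0.026, -0.013]
    - [0.3, 0.006, 0.009, -0.02, -0.048, -0.026, -0.014]
    - [0.3, 0.005, 0.01, -0.019, -0.049, -0.026, -0.013]
    - [0.3, 0.004, 0.013, -0.018, -0.048, -0.026, -0.014]
    - [0.3, 0.003, 0.014, -0.017, -0.048, -0.026, -0.014]
    - [0.3, 0, 0, 0, 0, 0, 0]

```text
clock: 7.28
eef_pos: [384.3, -31.7, 324.6]
tool_rot: [-3.011, 0.457, 2.499]
force: [0.2, -0.7, -0.2]
width: 55.5
gripper_force: 0.0
```

```bash
python3 - <<'E'
from sim import *
q=np.array(read_state()['qpos']);print(q.round(2))
G=flip(pose((500,76,216),29,-.14));r=track(q,[G,flip(pose((527,72.5,170),29,-.14))])
for x in r: print(x[0].round(2),x[1:])
plan([G],.3,smm=40,sang=.12)
E
```

```text
[-0.47  0.45  0.4   2.44  1.4   0.24 -0.59]
[-0.38  0.37  0.02  2.37  1.78  0.23 -0.66] (np.float64(0.00016109332346629803), 2.6430989915422264e-07)
[-0.21  0.51 -0.16  2.35  2.07  0.34 -0.92] (np.float64(6.295987158343499e-05), 9.234101266598063e-08)
[0.3,0.009,0.045,-0.022,-0.036,-0.008,-0.044], [0.3,0.004,0.048,-0.02,-0.036,-0.007,-0.045], [0.3,0,0.048,-0.015,-0.036,-0.008,-0.044], [0.3,-0.005,0.05,-0.013,-0.036,-0.008,-0.044], [0.3,-0.009,0.049,-0.008,-0.037,-0.008,-0.044], | 
end [425.5  86.3 351.5] [3.14  0.507 3.001]
```

>>> jog_arm:
  steps:
    - [0.3, 0.009, 0.045, -0.022, -0.036, -0.008, -0.044]
    - [0.3, 0.004, 0.048, -0.02, -0.036, -0.007, -0.045]
    - [0.3, 0, 0.048, -0.015, -0.036, -0.008, -0.044]
    - [0.3, -0.005, 0.05, -0.013, -0.036, -0.008, -0.044]
    - [0.3, -0.009, 0.049, -0.008, -0.037, -0.008, -0.044]
    - [0.3, 0, 0, 0, 0, 0, 0]

```text
clock: 8.02
eef_pos: [426.3, 87.8, 351.2]
tool_rot: [3.141, 0.507, 3.002]
force: [-0.6, -0.8, 0.0]
width: 55.4
gripper_force: 0.0
```

```bash
cat > look.py <<'E'
from sim import *
import sys
def handle(w):
    P=cloud(w);hsv=cv2.cvtColor(w['pixels'],cv2.COLOR_RGB2HSV);Z=P[...,2]
    m=(cv2.inRange(hsv,(5,100,100),(22,255,255))>0)&(Z>175)&(Z<185)
    N,L,S,c=cv2.connectedComponentsWithStats(m.astype(np.uint8))
    i=1+S[1:,4].argmax();q=P[L==i];mu=q[:,:2].mean(0);e=np.linalg.svd(q[:,:2]-mu,full_matrices=False)[2][0];e*=np.sign(e[0]);pr=(q[:,:2]-mu)@e
    print(S[i],q.mean(0).round(1),'yaw',np.arctan2(e[1],e[0]).round(3),'end',(mu+e*pr.min()).round(1),'far',(mu+e*pr.max()).round(1))
E
python3 - <<'E'
from look import *
s=read_state();q=np.array(s['qpos']);print(s['clock'],q.round(2),s['eef_pos'].round(1),s['tool_rot'].round(3),s['width'])
w=grab('wrist');save(w,'w2.png');handle(w)
plan([flip(pose((527,72.5,170),29,-.14))],.3,smm=25,sang=.12)
E
```

```text
8.025 [-0.36  0.37  0.    2.36  1.77  0.24 -0.66] [426.3  87.8 351.2] [3.141 0.507 3.002] 55.35645889335933
[ 247  158   33  105 2711] [503.8  78.5 178.6] yaw -0.178 end [462.5  86. ] far [568.2  66.9]
[0.3,-0.001,0,0.035,0,0,0], [0.3,-0.001,0,0.035,-0.001,0,0], [0.3,-0.001,0,0.036,0,0,-0.001], | 
end [452.6  83.  305.3] [-3.141  0.506  3.003]
```

View pics/w2.png

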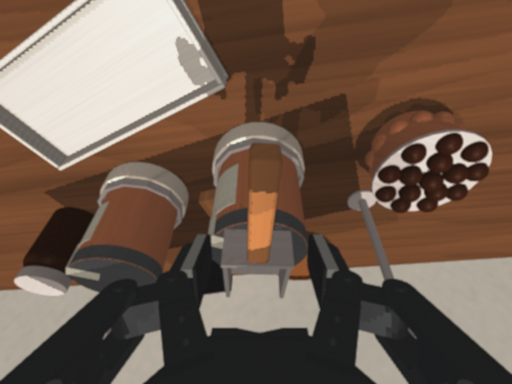

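The upside-down wrist view shows the handle between the fingers at (262,220), both labels (230,190) and (95,215), and the tray at top left. The handle yaw is -0.17, so I'll fine-correct and grasp.

```bash
python3 - <<'E'
from look import *
e=plan([flip(pose((526,74.5,170),29,-.17))],.3,smm=25,sang=.12)
print('lift');e=plan([flip(pose((524,75,185),29,-.17)),flip(pose((410,75,205),29,-.2)),flip(pose((385,10,190),29,-.7))],-1,start=e,smm=30,sang=.1)
print('sim')
q=np.array(read_state()['qpos'])
for x in track(q,[flip(pose((526,74.5,170),29,-.17)),flip(pose((524,75,190),29,-.17)),flip(pose((400,80,205),29,-.2)),flip(pose((425,0,150),29,-.7)),flip(pose((452,-28,100),29,-1.249)),flip(pose((452,-28,33),29,-1.249))]): print(x[0].round(2),'%.1f %.3f'%x[1:])
E
```

```text
[0.3,0,0.003,0.035,0.002,0,0.004], [0.3,-0.001,0.003,0.035,0.002,0,0.004], [0.3,0,0.003,0.034,0.002,0,0.005], | 
end [451.9  87.4 305.7] [3.14  0.506 2.971]
lift
[-1,-0.011,0,-0.028,0,0,0], | [-1,0.044,-0.009,-0.036,0.002,0,0.003], [-1,0.045,-0.008,-0.036,0.002,0,0.003], [-1,0.044,-0.01,-0.036,0.002,0,0.004], [-1,0.044,-0.01,-0.036,0.002,0,0.003], | [-1,0.004,-0.013,0.005,0.024,0,0.044], [-1,0.002,-0.013,0.005,0.024,0,0.043], [-1,0.002,-0.013,0.006,0.025,0,0.044], [-1,0,-0.013,0.007,0.024,0,0.044], [-1,-0.001,-0.012,0.007,0.024,0,0.043],

| 
end [327.5  58.3 325.8] [-3.141  0.506  2.442]
sim
[-0.23  0.51 -0.15  2.34  2.02  0.35 -0.92] 0.0 0.000
[-0.3   0.46 -0.06  2.33  1.9   0.29 -0.8 ] 0.0 0.000
[ 0.15  0.43 -0.9   2.46  1.56  0.7  -0.69] 40.1 0.008
[ 0.41  0.73 -1.24  2.47  1.48  1.17 -1.05] 30.1 0.012
[ 0.28  0.94 -1.03  2.27  1.4   1.3  -1.42] 0.0 0.000
[ 0.24  1.08 -0.95  2.28  1.55  1.3  -1.55] 0.0 0.000
```

```bash
python3 - <<'E'
from look import *
q=np.array(read_state()['qpos'])
for L in (29,25):
  print(L)
  for x in track(q,[flip(pose(*a)) for a in [((526,74.5,170),L,-.17),((522,75,185),L,-.17),((490,75,200),L,-.2),((475,40,200),L,-.5),((465,0,195),L,-.9),((465,-63,150),L,-1.249),((465,-63,32),L,-1.249)]]): print(x[0].round(2),'%.1f %.3f'%x[1:])
E
```

```text
29
[-0.23  0.51 -0.15  2.34  2.02  0.35 -0.92] 0.0 0.000
[-0.28  0.47 -0.09  2.34  1.94  0.31 -0.84] 0.0 0.000
[-0.34  0.41 -0.07  2.39  1.85  0.32 -0.82] 0.0 0.000
[-0.41  0.41 -0.    2.39  1.52  0.4  -0.79] 0.0 0.000
[-0.42  0.45  0.02  2.31  1.15  0.53 -0.79] 0.0 0.000
[-0.34  0.58  0.09  2.25  1.06  0.53 -0.94] 0.0 0.000
[-0.42  0.87  0.21  2.29  1.65  0.35 -1.61] 0.0 0.000
25
[-0.27  0.49 -0.06  2.29  1.71  0.23 -0.59] 0.0 0.000
[-0.28  0.46 -0.06  2.28  1.53  0.23 -0.41] 0.0 0.000
[-0.3   0.4  -0.07  2.34  1.46  0.26 -0.4 ] 0.0 0.000
[-0.33  0.4  -0.06  2.34  1.27  0.37 -0.5 ] 0.0 0.000
[-0.33  0.43 -0.04  2.28  1.02  0.51 -0.62] 0.0 0.000
[-0.27  0.56  0.06  2.24  0.97  0.49 -0.8 ] 0.0 0.000
[-0.4   0.85  0.26  2.28  1.64  0.24 -1.55] 0.0 0.000
```

>>> jog_arm:
  steps:
    - [0.3, 0, 0.003, 0.035, 0.002, 0, 0.004]
    - [0.3, -0.001, 0.003, 0.035, 0.002, 0, 0.004]
    - [0.3, 0, 0.003, 0.034, 0.002, 0, 0.005]
    - [0.3, 0, 0, 0, 0, 0, 0]

```text
clock: 8.57
eef_pos: [451.5, 87.2, 304.6]
tool_rot: [-3.141, 0.504, 2.972]
force: [-1.1, 0.7, 0.5]
width: 55.7
gripper_force: 0.0
```

>>> jog_arm:
  steps:
    - [-1, 0, 0, 0, 0, 0, 0]
    - [-1, 0, 0, 0, 0, 0, 0]
    - [-1, 0, 0, 0, 0, 0, 0]
    - [-1, 0, 0, 0, 0, 0, 0]
    - [-1, 0, 0, 0, 0, 0, 0]
    - [-1, 0, 0, 0, 0, 0, 0]

```text
clock: 9.32
eef_pos: [451.4, 88.7, 306.2]
tool_rot: [3.14, 0.508, 2.975]
force: [-3.8, -0.4, 7.2]
width: 17.3
gripper_force: 62.3
```

```bash
python3 - <<'E'
from look import *
print(read_state()['qpos'].round(2))
L=29
plan([flip(pose(*a)) for a in [((522,75,185),L,-.17),((490,75,200),L,-.2),((475,40,200),L,-.5),((465,0,195),L,-.9),((465,-63,150),L,-1.249)]],-1,smm=25,sang=.08)
E
```

```text
[-0.24  0.5  -0.14  2.34  2.02  0.35 -0.92]
[-1,-0.008,-0.003,-0.028,0.001,0.001,0.001], | [-1,0.02,-0.003,-0.029,0.004,0,0.007], [-1,0.02,-0.004,-0.028,0.004,0,0.006], | [-1,0.002,-0.008,-0.001,0.018,0,0.033], [-1,0.002,-0.007,-0.001,0.018,0,0.033], [-1,0,-0.008,0,0.018,0,0.033], [-1,0.001,-0.008,-0.001,0.018,0,0.033], | [-1,-0.005,-0.004,0.005,0.019,0,0.035], [-1,-0.005,-0.004,0.005,0.02,0,0.035], [-1,-0.005,-0.003,0.005,0.019,0,0.035],

[-1,-0.006,-0.003,0.006,0.02,0,0.035], [-1,-0.005,-0.001,0.005,0.019,0,0.035], | [-1,-0.01,-0.005,0.026,0.017,0,0.03], [-1,-0.011,-0.004,0.027,0.017,0,0.031], [-1,-0.01,-0.003,0.026,0.017,0,0.03], [-1,-0.011,-0.001,0.027,0.017,0,0.031], [-1,-0.011,0.001,0.026,0.017,0,0.03], | 
end [441.3   8.3 285.7] [-3.141  0.505  1.893]
```

Gripped at 17.3 mm and 62 N, so I'll lift and pull back.

>>> jog_arm:
  steps:
    - [-1, -0.008, -0.003, -0.028, 0.001, 0.001, 0.001]
    - [-1, 0.02, -0.003, -0.029, 0.004, 0, 0.007]
    - [-1, 0.02, -0.004, -0.028, 0.004, 0, 0.006]
    - [-1, 0, 0, 0, 0, 0, 0]

```text
clock: 9.82
eef_pos: [415.7, 90.4, 335.2]
tool_rot: [-3.141, 0.504, 2.944]
force: [-0.1, -0.5, -1.6]
width: 16.8
gripper_force: 61.1
```

```bash
python3 - <<'E'
from look import *
s=read_state();print(s['qpos'].round(2),s['eef_pos'],s['force'],s['gripper_force'],s['width'])
w=grab('scene');save(w,'s2.png',(170,120,400,300),3)
E
```

```text
[-0.34  0.41 -0.06  2.4   1.85  0.31 -0.82] [415.67790107  90.40711232 335.23537886] [-0.07149176 -0.49655609 -1.59420556] 61.08767509460449 16.84810943904187
```

View pics/s2.png

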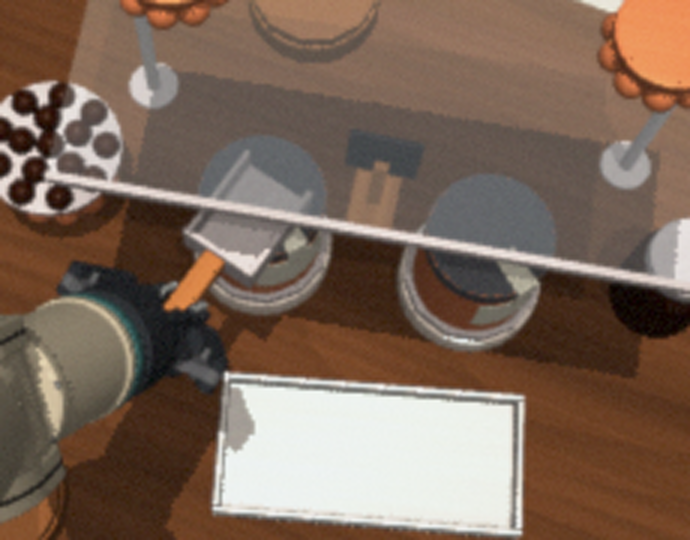

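The scoop is held level. Its bowl is at crop (245,215), clear above tin a's lid, and the tins are undisturbed. I'll swing it to the tray.

>>> jog_arm:
  steps:
    - [-1, 0.002, -0.008, -0.001, 0.018, 0, 0.033]
    - [-1, 0.002, -0.007, -0.001, 0.018, 0, 0.033]
    - [-1, 0, -0.008, 0, 0.018, 0, 0.033]
    - [-1, 0.001, -0.008, -0.001, 0.018, 0, 0.033]
    - [-1, -0.005, -0.004, 0.005, 0.019, 0, 0.035]
    - [-1, -0.005, -0.004, 0.005, 0.02, 0, 0.035]
    - [-1, -0.005, -0.003, 0.005, 0.019, 0, 0.035]
    - [-1, -0.006, -0.003, 0.006, 0.02, 0, 0.035]
    - [-1, -0.005, -0.001, 0.005, 0.019, 0, 0.035]

```text
clock: 11.0
eef_pos: [419.4, 59.2, 329.8]
tool_rot: [3.141, 0.504, 2.239]
force: [0.5, 0.3, -2.4]
width: 16.8
gripper_force: 61.1
```

>>> jog_arm:
  steps:
    - [-1, -0.01, -0.005, 0.026, 0.017, 0, 0.03]
    - [-1, -0.011, -0.004, 0.027, 0.017, 0, 0.031]
    - [-1, -0.01, -0.003, 0.026, 0.017, 0, 0.03]
    - [-1, -0.011, -0.001, 0.027, 0.017, 0, 0.031]
    - [-1, -0.011, 0.001, 0.026, 0.017, 0, 0.03]
    - [-1, 0, 0, 0, 0, 0, 0]

```text
clock: 11.75
eef_pos: [441.7, 7.6, 284.6]
tool_rot: [-3.139, 0.505, 1.892]
force: [-0.4, -0.1, -1.3]
width: 17.0
gripper_force: 61.1
```

```bash
python3 - <<'E'
from look import *
s=read_state();q=np.array(s['qpos']);print(q.round(2),s['width'])
im=grab('top');grab('scene')
P=cloud(im);hsv=cv2.cvtColor(im['pixels'],cv2.COLOR_RGB2HSV)
# scoop points: above tray between z 90 and 200
for n in('top','scene'):
    im=dict(np.load(f'/tmp/{n}.npz'));P=cloud(im);hsv=cv2.cvtColor(im['pixels'],cv2.COLOR_RGB2HSV)
    m=(P[...,2]>100)&(P[...,2]<185)&(P[...,0]>430)&(P[...,0]<560)&(P[...,1]<-95)&(P[...,1]>-230)
    if m.sum(): q_=P[m];print(n,m.sum(),q_.mean(0).round(1),'ymin',np.percentile(q_[:,1],2).round(1),'z',np.percentile(q_[:,2],[5,50,95]).round(1),'x',np.percentile(q_[:,0],[2,98]).round(1))
for x in track(q,[flip(pose((465,-63,60),29,-1.249)),flip(pose((465,-63,32),29,-1.249))]):print(x[0].round(2),x[1:])
plan([flip(pose((465,-63,70),29,-1.249)),flip(pose((465,-63,38),29,-1.249))],-1,smm=25)
save(dict(np.load('/tmp/top.npz')),'t2.png',(225,150,405,290),4)
E
```

```text
[-0.35  0.59  0.11  2.25  1.05  0.52 -0.93] 16.956026449856147
top 822 [ 489.4 -144.8  132.8] ymin -186.8 z [122.2 126.4 157.1] x [454.5 523.8]
scene 1098 [ 491.4 -144.6  134. ] ymin -186.9 z [123.1 127.3 157.1] x [455.  525.9]
[-0.45  0.81  0.26  2.29  1.47  0.32 -1.41] (np.float64(0.0002861935873477281), 2.4840304605539353e-07)
[-0.43  0.87  0.23  2.29  1.65  0.33 -1.62] (np.float64(2.5629554556295804e-05), 1.1433544717089052e-08)
[-1,0.019,0,0.035,0,0,0], [-1,0.019,0,0.035,0,0,0], [-1,0.019,0,0.035,0,-0.001,0.001], [-1,0.02,0,0.035,0,0,0], | [-1,0.015,0,0.028,0,0,0], [-1,0.016,0,0.028,0,0,0], | 
end [441.3   8.3 173.3] [-3.141  0.506  1.892]
```

View pics/t2.png

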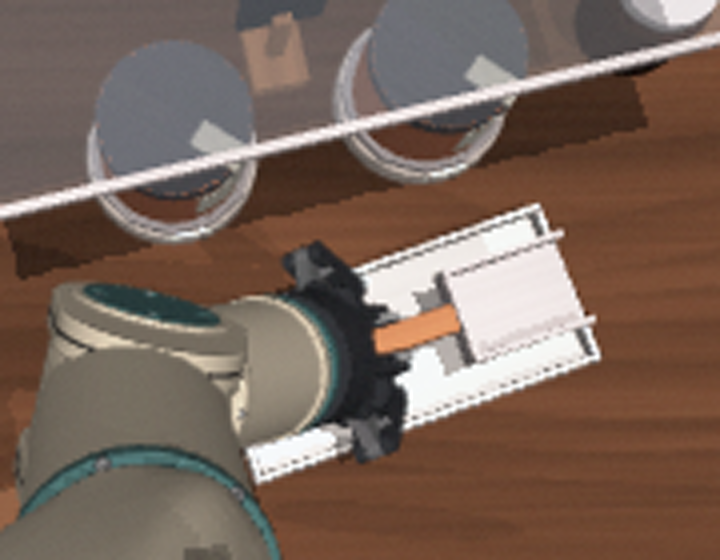

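The scoop hangs straight above the tray, with the bowl at crop (520,300) inside the walls. Lowering.

>>> jog_arm:
  steps:
    - [-1, 0.019, 0, 0.035, 0, 0, 0]
    - [-1, 0.019, 0, 0.035, 0, 0, 0]
    - [-1, 0.019, 0, 0.035, 0, 0, 0]
    - [-1, 0.02, 0, 0.035, 0, 0, 0]
    - [-1, 0.015, 0, 0.028, 0, 0, 0]
    - [-1, 0.012, 0, 0.022, 0, 0, 0]
    - [-1, 0, 0, 0, 0, 0, 0]

```text
clock: 12.72
eef_pos: [441.3, 8.8, 176.6]
tool_rot: [-3.139, 0.504, 1.897]
force: [-0.9, 0.2, -1.8]
width: 16.9
gripper_force: 61.0
```

>>> jog_arm:
  steps:
    - [-1, 0.004, 0, 0.007, 0, 0, 0]
    - [-1, 0.002, 0, 0.003, 0, 0, 0]
    - [-1, 0, 0, 0, 0, 0, 0]

```text
clock: 13.1
eef_pos: [441.4, 8.2, 171.4]
tool_rot: [-3.141, 0.504, 1.894]
force: [-0.1, -0.1, -1.0]
width: 17.1
gripper_force: 61.0
```

>>> jog_arm:
  steps:
    - [-1, 0.002, 0, 0.003, 0, 0, 0]
    - [-1, 0.001, 0, 0.002, 0, 0, 0]
    - [-1, 0, 0, 0, 0, 0, 0]

```text
clock: 13.48
eef_pos: [441.3, 8.3, 168.2]
tool_rot: [-3.14, 0.505, 1.894]
force: [-0.7, 1.2, -1.3]
width: 17.1
gripper_force: 61.2
```

>>> jog_arm:
  steps:
    - [-1, 0.001, 0, 0.002, 0, 0, 0]
    - [-1, 0, 0, 0, 0, 0, 0]

```text
clock: 13.72
eef_pos: [441.2, 8.3, 167.6]
tool_rot: [-3.141, 0.506, 1.894]
force: [-1.8, 2.6, 6.3]
width: 17.0
gripper_force: 62.2
```

>>> jog_arm:
  steps:
    - [-1, 0.001, 0, 0.002, 0, 0, 0]
    - [-1, 0, 0, 0, 0, 0, 0]

```text
clock: 13.98
eef_pos: [441.1, 8.1, 166.8]
tool_rot: [-3.141, 0.506, 1.893]
force: [-2.7, 4.3, 10.9]
width: 17.0
gripper_force: 63.0
```

>>> jog_arm:
  steps:
    - [0, 0, 0, 0, 0, 0, 0]
    - [0, 0, 0, 0, 0, 0, 0]
    - [0, 0, 0, 0, 0, 0, 0]
    - [0, 0, 0, -0.02, 0, 0, 0]
    - [0, 0, 0, -0.05, 0, 0, 0]
    - [0, 0, 0, -0.08, 0, 0, 0]
    - [0, 0, 0, -0.08, 0, 0, 0]
    - [0, 0, 0, 0, 0, 0, 0]

```text
clock: 14.98
eef_pos: [424.1, 62.2, 268.4]
tool_rot: [3.138, 0.503, 1.893]
force: [-0.1, -0.1, -0.8]
width: 42.7
gripper_force: 0.0
```

```bash
cat > tins.py <<'E'
from look import *
og=np.array([633.5,-31]);xs=np.array([np.cos(.225),np.sin(.225)]);ys=np.array([-xs[1],xs[0]])
def lid(im,c0,dbg=False):
    """lid circle & seal direction by ray casting onto z=144: rectify a top-down patch"""
    N=150; s=1.0  # mm per px
    gx,gy=np.meshgrid(np.arange(-N//2,N//2)*s,np.arange(-N//2,N//2)*s)
    X=np.stack([c0[0]+gx,c0[1]+gy,np.full_like(gx,144.)],-1)
    c=X@np.array(im['R']).T+np.array(im['t']); u=im['cx']+f(im)*c[...,0]/c[...,2]; v=im['cy']+f(im)*c[...,1]/c[...,2]
    return cv2.remap(im['pixels'],u.astype(np.float32),v.astype(np.float32),cv2.INTER_CUBIC)
if __name__=='__main__':
    s=read_state();print(s['clock'],s['eef_pos'],s['force'],s['qpos'].round(2))
    rows=[]
    for n in('top','scene'):
        im=grab(n)
        for sg in(1,-1):
            rows.append(cv2.resize(lid(im,og+sg*90*ys)[:,:,::-1],(300,300)))
    cv2.imwrite('pics/lids.png',np.vstack([np.hstack(rows[:2]),np.hstack(rows[2:])]))
E
python3 tins.py
```

```text
14.975 [424.14575216  62.23641049 268.40319383] [-0.11797515 -0.0532177  -0.82708498] [-0.51  0.62  0.14  2.27  1.    0.5  -1.02]
```

View pics/lids.png

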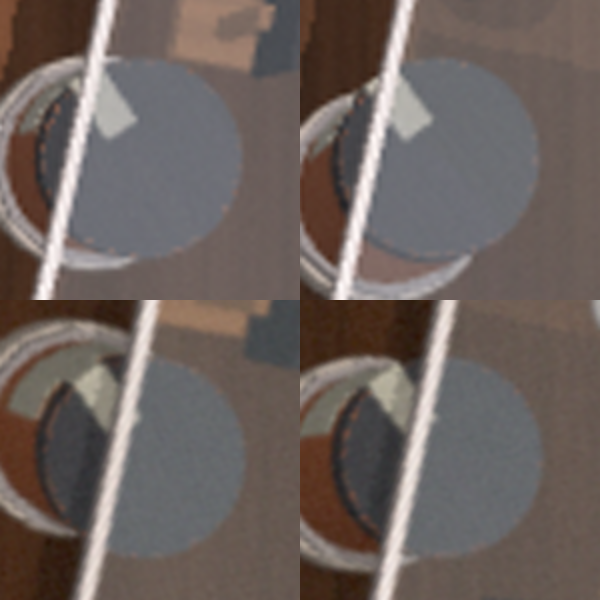

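The rectified lid patches (2 px/mm, right = +x, down = +y) show tin a's lid centre at (141,157) and tin b's at (438,158). That puts tin a at (609,60) and tin b at (648,-115), with stand yaw 0.22. Both seals point to about -124° (seal inner ends at (120,128) and (417,130)), so each tin needs about +137° CCW.

```bash
cat > rub.py <<'E'
from look import *
PS=.22
C={'a':np.array([609,60.]),'b':np.array([648,-115.])}
xs=np.array([np.cos(PS),np.sin(PS)]);ys=np.array([-xs[1],xs[0]])
def cp(c,z,L,psi):
    """TCP pose with the robot-side corner of the closed tip at c,z (flipped wrist)"""
    l=np.radians(L);h=np.array([np.cos(psi),np.sin(psi)])
    tip=np.r_[np.array(c)+11*np.cos(l)*h,z+11*np.sin(l)]
    return flip(pose(tip,L,psi,173))
def rim(n,deg,r=44):
    """stand angle deg"""
    a=np.radians(deg)+PS; return C[n]+r*np.array([np.cos(a),np.sin(a)])
def st(n,x,y): return C[n]+x*xs+y*ys
E
python3 - <<'E'
from rub import *
q=np.array(read_state()['qpos']);print(q.round(2))
for n in 'ab':
  for L,psi in ((37,.1),(37,-.05),(34,.1),(40,.1)):
    w=[flip(pose((430,-10,200),30,-.7)),cp(st(n,-95,25),175,L,psi),cp(rim(n,180-35),150,L,psi),cp(rim(n,180),143,L,psi),cp(rim(n,215),143,L,psi),cp(rim(n,215),155,L,psi),cp(rim(n,145),155,L,psi)]
    print(n,L,psi)
    for x in track(q,w,8): print('  ',x[0].round(2),'%.1f %.3f'%x[1:],'m %.2f'%min((x[0]-LO).min(),(HI-x[0]).min()))
E
```

```text
[-0.51  0.63  0.15  2.27  1.01  0.5  -1.02]
a 37 0.1
   [ 0.06  0.43 -0.62  2.47  1.48  0.73 -0.98] 2.6 0.001 m 0.00
   [ 0.49  0.66 -1.07  2.47  2.09  0.79 -0.59] 10.3 0.002 m 0.00
   [ 0.44  0.76 -1.01  2.37  2.12  0.82 -0.54] 0.0 0.000 m 0.10
   [ 0.5   0.78 -1.01  2.39  2.18  0.81 -0.54] 0.0 0.000 m 0.08
   [ 0.55  0.78 -0.99  2.36  2.2   0.75 -0.49] 0.0 0.000 m 0.11
   [ 0.56  0.74 -0.99  2.35  2.17  0.72 -0.47] 0.0 0.000 m 0.12
   [ 0.44  0.75 -1.01  2.37  2.11  0.81 -0.54] 0.0 0.000 m 0.10
a 37 -0.05
   [ 0.06  0.43 -0.62  2.47  1.48  0.73 -0.98] 2.6 0.001 m 0.00
   [ 0.46  0.74 -1.22  2.47  1.92  1.03 -0.65] 4.6 0.001 m 0.00
   [ 0.42  0.84 -1.15  2.35  1.98  1.04 -0.58] 0.0 0.000 m 0.10
   [ 0.48  0.85 -1.14  2.38  2.03  1.02 -0.57] 0.0 0.000 m 0.09
   [ 0.54  0.85 -1.13  2.35  2.04  0.97 -0.51] 0.0 0.000 m 0.12
   [ 0.55  0.82 -1.14  2.34  2.01  0.95 -0.49] 0.0 0.000 m 0.11
   [ 0.42  0.82 -1.15  2.35  1.96  1.03 -0.57] 0.0 0.000 m 0.10
a 34 0.1
   [ 0.06  0.43 -0.62  2.47  1.48  0.73 -0.98] 2.6 0.001 m 0.00
   [ 0.58  0.74 -1.25  2.45  1.92  0.88 -0.42] 0.0 0.000 m 0.00
  
[... 1905 characters left out ...]
.81 -1.    2.18  1.99  0.48  0.07] 0.0 0.000 m 0.25
   [ 0.92  0.8  -0.95  2.13  1.94  0.42  0.16] 0.0 0.000 m 0.19
   [ 0.91  0.77 -0.94  2.13  1.89  0.38  0.19] 0.0 0.000 m 0.15
   [ 0.86  0.78 -1.02  2.19  1.95  0.5   0.04] 0.0 0.000 m 0.23
b 40 0.1
   [ 0.06  0.43 -0.62  2.47  1.48  0.73 -0.98] 2.6 0.001 m 0.00
   [ 0.81  0.6  -0.73  2.39  2.82  0.42 -0.82] 0.0 0.000 m 0.08
   [ 0.68  0.68 -0.66  2.28  2.76  0.43 -0.79] 0.0 0.000 m 0.19
   [ 0.74  0.71 -0.66  2.27  2.81  0.41 -0.77] 0.0 0.000 m 0.18
   [ 0.78  0.72 -0.65  2.22  2.83  0.35 -0.75] 0.0 0.000 m 0.12
   [ 0.78  0.69 -0.65  2.21  2.82  0.32 -0.76] 0.0 0.000 m 0.09
   [ 0.68  0.67 -0.65  2.28  2.76  0.41 -0.79] 0.0 0.000 m 0.18
```

```bash
python3 - <<'E'
from rub import *
q=np.array(read_state()['qpos'])
w=[flip(pose((455,10,215),30,-.7)),cp(st('a',-82,25),180,37,.1)]
for x in track(q,w,8): print('  ',x[0].round(2),'%.1f %.3f'%x[1:])
plan(w,-1,smm=35,sang=.12)
E
```

```text
[-0.52  0.38  0.13  2.39  1.29  0.43 -0.74] 0.0 0.000
   [ 0.08  0.47 -0.42  2.47  2.55  0.5  -1.08] 0.0 0.000
[-1,-0.013,-0.011,-0.03,-0.027,-0.002,-0.048], [-1,-0.012,-0.01,-0.031,-0.027,-0.002,-0.047], [-1,-0.012,-0.01,-0.032,-0.027,-0.002,-0.048], [-1,-0.01,-0.009,-0.032,-0.027,-0.001,-0.048], [-1,-0.01,-0.008,-0.032,-0.027,-0.002,-0.048], | [-1,-0.003,0.005,0.01,-0.032,-0.008,-0.048], [-1,-0.004,0.005,0.01,-0.031,-0.009,-0.047], [-1,-0.004,0.003,0.011,-0.032,-0.008,-0.048], [-1,-0.003,0.003,0.01,-0.031,-0.008,-0.048], [-1,-0.004,0.001,0.011,-0.032,-0.009,-0.047],

[-1,-0.004,0,0.012,-0.031,-0.008,-0.048], [-1,-0.003,-0.001,0.011,-0.032,-0.008,-0.047], | 
end [428.6  56.8 324.5] [ 3.141  0.645 -3.043]
```

>>> jog_arm:
  steps:
    - [-1, -0.013, -0.011, -0.03, -0.027, -0.002, -0.048]
    - [-1, -0.012, -0.01, -0.031, -0.027, -0.002, -0.047]
    - [-1, -0.012, -0.01, -0.032, -0.027, -0.002, -0.048]
    - [-1, -0.01, -0.009, -0.032, -0.027, -0.001, -0.048]
    - [-1, -0.01, -0.008, -0.032, -0.027, -0.002, -0.048]
    - [-1, -0.003, 0.005, 0.01, -0.032, -0.008, -0.048]
    - [-1, -0.004, 0.005, 0.01, -0.031, -0.009, -0.047]
    - [-1, -0.004, 0.003, 0.011, -0.032, -0.008, -0.048]

```text
clock: 16.08
eef_pos: [409.9, 58.3, 337.3]
tool_rot: [3.131, 0.573, 2.782]
force: [-0.2, -0.6, 0.8]
width: -0.0
gripper_force: 0.0
```

>>> jog_arm:
  steps:
    - [-1, -0.003, 0.003, 0.01, -0.031, -0.008, -0.048]
    - [-1, -0.004, 0.001, 0.011, -0.032, -0.009, -0.047]
    - [-1, -0.004, 0, 0.012, -0.031, -0.008, -0.048]
    - [-1, -0.003, -0.001, 0.011, -0.032, -0.008, -0.047]
    - [-1, 0, 0, 0, 0, 0, 0]
    - [-1, 0, 0, 0, 0, 0, 0]

```text
clock: 16.82
eef_pos: [428.4, 56.5, 323.7]
tool_rot: [3.141, 0.642, -3.046]
force: [0.2, 0.0, 0.1]
width: -0.2
gripper_force: 0.0
```

```bash
cat > stroke.py <<'E'
from rub import *
import sys
def stroke(n,a0,a1,zp,L=37,psi=.1,over=155,k=9,start=None,r=44):
    print('enter');e=plan([cp(rim(n,a0,r),over,L,psi)],-1,start=start,smm=25)
    print('press');e=plan([cp(rim(n,a0,r),zp,L,psi)],-1,start=e,smm=5)
    print('sweep');e=plan([cp(rim(n,a,r),zp,L,psi) for a in np.linspace(a0,a1,k+1)[1:]],-1,start=e,smm=99)
    print('lift');return plan([cp(rim(n,a1,r),over,L,psi)],-1,start=e,smm=12)
E
python3 - <<'E'
from stroke import *
s=read_state();print(s['qpos'].round(2),s['force'].round(1),s['width'])
stroke('a',145,215,142)
E
```

```text
[ 0.1   0.48 -0.46  2.47  2.51  0.51 -1.05] [0.2 0.  0.1] -0.2053911884420976
enter
[-1,-0.015,0.004,0.031,0,-0.001,-0.001], [-1,-0.015,0.004,0.031,-0.001,0,0], [-1,-0.015,0.005,0.031,0,-0.001,-0.001], | 
end [473.4  67.5 299.9] [-3.141  0.646 -3.041]
press
[-1,0.005,0,0.007,0,0,0], [-1,0.006,0,0.007,0,0,0], [-1,0.005,0,0.007,0,0,0], | 
end [473.4  67.4 286.7] [-3.141  0.646 -3.041]
sweep
[-1,0.004,-0.011,-0.003,0,0,0], | [-1,0.002,-0.012,-0.002,0,0,0], | [-1,0.002,-0.012,-0.001,0,0,0], | [-1,0,-0.011,0,0,0,0], | [-1,-0.001,-0.012,0.001,0,0,0], | [-1,-0.003,-0.012,0.002,0,0,0], | [-1,-0.003,-0.011,0.002,0,0,0], | [-1,-0.005,-0.01,0.004,0,0,0], | [-1,-0.006,-0.01,0.004,0,0,0], | 
end [484.5  17.8 287. ] [-3.141  0.646 -3.041]
lift
[-1,-0.008,0,-0.01,0,0,0], [-1,-0.007,0,-0.01,0,0,0], | 
end [484.5  17.8 299.5] [-3.141  0.646 -3.041]
```

>>> jog_arm:
  steps:
    - [-1, -0.015, 0.004, 0.031, 0, -0.001, -0.001]
    - [-1, -0.015, 0.004, 0.031, -0.001, 0, 0]
    - [-1, -0.015, 0.005, 0.031, 0, -0.001, -0.001]
    - [-1, 0, 0, 0, 0, 0, 0]
    - [-1, 0.005, 0, 0.007, 0, 0, 0]
    - [-1, 0, 0, 0, 0, 0, 0]

```text
clock: 17.58
eef_pos: [473.2, 68.1, 296.3]
tool_rot: [-3.141, 0.647, -3.037]
force: [-0.4, 0.4, 0.2]
width: -0.1
gripper_force: 0.0
```

>>> jog_arm:
  steps:
    - [-1, 0.005, 0, 0.007, 0, 0, 0]
    - [-1, 0, 0, 0, 0, 0, 0]

```text
clock: 17.82
eef_pos: [473.7, 68.1, 292.1]
tool_rot: [-3.141, 0.648, -3.038]
force: [-0.3, 0.3, -1.0]
width: 0.2
gripper_force: 0.0
```

>>> jog_arm:
  steps:
    - [-1, 0.005, 0, 0.007, 0, 0, 0]
    - [-1, 0, 0, 0, 0, 0, 0]

```text
clock: 18.08
eef_pos: [473.9, 68.2, 287.7]
tool_rot: [-3.141, 0.648, -3.038]
force: [0.8, -0.3, -0.1]
width: -0.2
gripper_force: 0.0
```

>>> jog_arm:
  steps:
    - [-1, 0.003, 0, 0.004, 0, 0, 0]
    - [-1, 0, 0, 0, 0, 0, 0]

```text
clock: 18.32
eef_pos: [474.4, 69.2, 286.5]
tool_rot: [-3.141, 0.652, -3.035]
force: [-2.3, 0.3, 7.5]
width: -0.1
gripper_force: 3.8
```

>>> jog_arm:
  steps:
    - [-1, 0.004, -0.011, -0.003, 0, 0, 0]
    - [-1, 0.002, -0.012, -0.002, 0, 0, 0]
    - [-1, 0.002, -0.012, -0.001, 0, 0, 0]
    - [-1, 0, -0.011, 0, 0, 0, 0]
    - [-1, -0.001, -0.012, 0.001, 0, 0, 0]
    - [-1, -0.003, -0.012, 0.002, 0, 0, 0]
    - [-1, -0.003, -0.011, 0.002, 0, 0, 0]
    - [-1, -0.005, -0.01, 0.004, 0, 0, 0]
    - [-1, -0.006, -0.01, 0.004, 0, 0, 0]
    - [-1, 0, 0, 0, 0, 0, 0]

```text
clock: 19.58
eef_pos: [486.5, 18.6, 286.4]
tool_rot: [-3.141, 0.652, -3.038]
force: [1.6, 0.3, 6.3]
width: 0.5
gripper_force: 3.0
```

>>> jog_arm:
  steps:
    - [-1, -0.008, 0, -0.01, 0, 0, 0]
    - [-1, -0.007, 0, -0.01, 0, 0, 0]
    - [-1, 0, 0, 0, 0, 0, 0]

```text
clock: 19.95
eef_pos: [484.9, 18.6, 298.6]
tool_rot: [-3.141, 0.648, -3.037]
force: [-0.6, -0.3, -0.7]
width: 0.1
gripper_force: 0.0
```

```bash
cat > seal.py <<'E'
from rub import *
def view(save_as=None):
    tiles=[]
    for n in('top','scene'):
        im=grab(n)
        for k in 'ab':
            c0=C[k];p=lid(im,c0)
            y,x=np.mgrid[-75:75,-75:75];r=np.hypot(x,y);hsv=cv2.cvtColor(p,cv2.COLOR_RGB2HSV)
            ring=(r>19)&(r<46); m=ring&(p[...,0]>p[...,2].astype(int)-2)&(p.min(-1)>118)&(hsv[...,1]<60)
            # lid is bluish; seal is greenish white. drop the straight glass edge
            e=(x*np.cos(PS)+y*np.sin(PS)); 
            N,L,S,c=cv2.connectedComponentsWithStats(m.astype(np.uint8))
            out=[]
            for i in range(1,N):
                if S[i,4]>60:
                    q=L==i; out.append((int(S[i,4]),round(float(np.degrees(np.arctan2(y[q].mean(),x[q].mean())-PS)),1),round(float(r[q].mean()),0)))
            print(n,k,'stand-angle of bright blobs',out)
            tiles.append(cv2.resize(p[:,:,::-1],(300,300)))
    if save_as: cv2.imwrite('pics/'+save_as,np.vstack([np.hstack(tiles[:2]),np.hstack(tiles[2:])]))
from tins import lid
E
python3 -c "
from seal import *
view('l2.png')
s=read_state();print(s['clock'],s['force'],s['eef_pos'])"
```

```text
top a stand-angle of bright blobs [(560, -179.8, 38.0), (497, -63.0, 32.0)]
top b stand-angle of bright blobs [(940, -164.5, 34.0)]
scene a stand-angle of bright blobs [(280, -112.7, 32.0), (538, -60.8, 32.0), (280, 112.1, 32.0)]
scene b stand-angle of bright blobs [(292, -113.1, 32.0), (146, -140.4, 40.0), (285, 112.9, 32.0)]
20.05 [-0.06667551 -0.04966666 -0.79656285] [484.98695598  18.62309234 298.21850505]
```

View pics/l2.png

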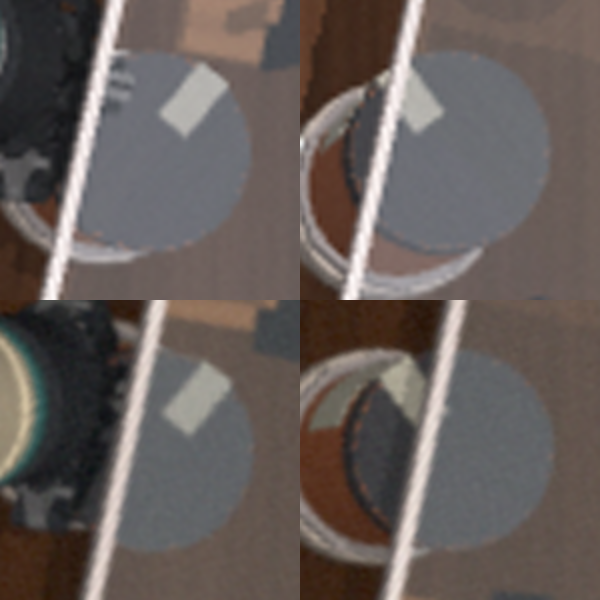

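The patches show tin a's seal now at (195,100), stand angle about -62°, having turned about 74° in place. Tin b is unchanged. One more stroke of about 57° for tin a.

```bash
python3 - <<'E'
from stroke import *
stroke('a',151,208,141,over=153,k=8)
E
```

```text
enter
[-1,0.007,0.045,-0.005,0,0.001,0.001], [-1,0.007,0.046,-0.004,0.001,0,0.001], | 
end [472.1  63.  297.6] [ 3.141  0.646 -3.043]
press
[-1,0.005,0,0.006,0,0,0], [-1,0.005,0,0.006,0,0,0], [-1,0.004,0,0.007,0,0,0], | 
end [472.2  63.  285.8] [ 3.141  0.646 -3.043]
sweep
[-1,0.003,-0.011,-0.002,0,0,0], | [-1,0.002,-0.01,-0.002,0,0,0], | [-1,0.001,-0.011,0,0,0,0], | [-1,-0.001,-0.011,0,0,0,0], | [-1,-0.001,-0.011,0.001,0,0,0], | [-1,-0.003,-0.01,0.002,0,0,0], | [-1,-0.004,-0.01,0.003,0,0,0], | [-1,-0.004,-0.01,0.003,0,0,0], | 
end [480.6  21.7 285.9] [ 3.141  0.646 -3.043]
lift
[-1,-0.015,0,-0.019,0,0,0], | 
end [480.9  21.7 298. ] [ 3.141  0.646 -3.043]
```

>>> jog_arm:
  steps:
    - [-1, 0.007, 0.045, -0.005, 0, 0, 0]
    - [-1, 0.007, 0.046, -0.004, 0, 0, 0]
    - [-1, 0, 0, 0, 0, 0, 0]
    - [-1, 0.005, 0, 0.006, 0, 0, 0]
    - [-1, 0.005, 0, 0.006, 0, 0, 0]
    - [-1, 0.004, 0, 0.006, 0, 0, 0]
    - [-1, 0, 0, 0, 0, 0, 0]

```text
clock: 20.92
eef_pos: [472.5, 63.2, 286.6]
tool_rot: [-3.141, 0.651, -3.037]
force: [-1.7, 1.1, 6.8]
width: 0.1
gripper_force: 3.3
```

>>> jog_arm:
  steps:
    - [-1, 0.003, -0.011, -0.002, 0, 0, 0]
    - [-1, 0.002, -0.01, -0.002, 0, 0, 0]
    - [-1, 0.001, -0.011, 0, 0, 0, 0]
    - [-1, -0.001, -0.011, 0, 0, 0, 0]
    - [-1, -0.001, -0.011, 0.001, 0, 0, 0]
    - [-1, -0.003, -0.01, 0.002, 0, 0, 0]
    - [-1, -0.004, -0.01, 0.003, 0, 0, 0]
    - [-1, -0.004, -0.01, 0.003, 0, 0, 0]
    - [-1, 0, 0, 0, 0, 0, 0]
    - [-1, -0.015, 0, -0.019, 0, 0, 0]

```text
clock: 22.18
eef_pos: [480.1, 21.3, 297.2]
tool_rot: [3.141, 0.644, -3.039]
force: [0.3, -0.5, 0.1]
width: 0.1
gripper_force: 0.0
```

```bash
python3 -c "
from seal import *
view('l3.png')"
```

```text
top a stand-angle of bright blobs [(573, -179.5, 38.0), (487, -4.8, 32.0)]
top b stand-angle of bright blobs [(948, -164.1, 34.0)]
scene a stand-angle of bright blobs [(282, -112.7, 32.0), (520, -5.8, 33.0), (278, 112.2, 32.0)]
scene b stand-angle of bright blobs [(293, -113.0, 32.0), (152, -139.7, 40.0), (287, 112.8, 32.0)]
```

```bash
cat > fit.py <<'E'
from seal import *
for n in('top','scene'):
    im=dict(np.load(f'/tmp/{n}.npz'));p=im['pixels'].astype(int)
    A,B=np.array([524.5,177,274]),np.array([623.5,-266,274]);pts=[]
    for t in np.linspace(.03,.97,120):
        X=A+(B-A)*t; best=[]
        for o in np.arange(-14,14,.5):
            u,v=proj(im,X+np.array([xs[0]*o,xs[1]*o,0])); best.append((p[int(round(v)),int(round(u))].min(),o))
        b=np.array(best); k=b[:,0]>b[:,0].max()-25
        if b[:,0].max()>170 and k.sum()<12: pts.append((X[:2]+xs*b[k,1].mean()))
    pts=np.array(pts,np.float32)
    l=cv2.fitLine(pts,cv2.DIST_HUBER,0,.01,.01).ravel(); l=l*np.sign(l[1]); print(n,len(pts),'edge yaw',np.arctan2(-l[0],l[1]).round(4))
    for k in 'ab':
        P=lid(im,C[k]).astype(np.float32); y,x=np.mgrid[-75:75,-75:75]
        g=cv2.GaussianBlur(P,(0,0),1.2); e=[]
        for a in np.radians(np.arange(-85,86,3)+np.degrees(PS)): # far half: inside lid vs. outside
            r=np.arange(40,62,.5);s=cv2.remap(g,(75+r*np.cos(a)).astype(np.float32)[None],(75+r*np.sin(a)).astype(np.float32)[None],cv2.INTER_LINEAR)[0]
            bl=s[:,2]-s[:,0]; d=-np.gradient(bl); i=d[4:-4].argmax()+4
            if d[i]>1.2: e.append((r[i]*np.cos(a),r[i]*np.sin(a)))
        e=np.array(e)
        rr=least_squares(lambda c:np.hypot(*(e-c).T)-50,[0,0],loss='soft_l1').x
        print(n,k,len(e),'centre offset',rr.round(2),'lat',(rr@ys).round(2))
E
python3 fit.py
```

```text
top 113 edge yaw 0.2185
top a 54 centre offset [-0.39  0.35] lat 0.42
top b 56 centre offset [-0.55 -0.02] lat 0.1
scene 95 edge yaw 0.2185
scene a 53 centre offset [1.28 0.28] lat -0.01
scene b 57 centre offset [ 0.96 -0.98] lat -1.17
```

View pics/l3.png

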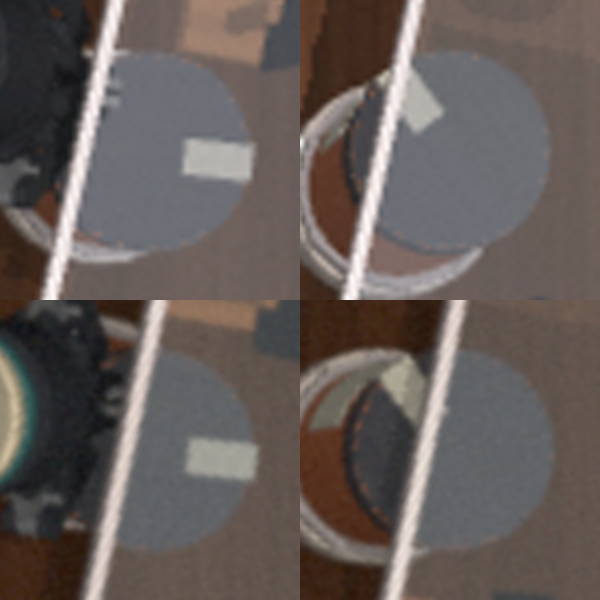

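Tin a's seal (patch 218,160) now stands at about -5.6° from the front. I'll make a small corrective stroke of about 6.5°.

```bash
python3 - <<'E'
from stroke import *
stroke('a',177,183.5,141,over=153,k=3)
E
```

```text
enter
[-1,0.013,0.045,-0.008,0.001,0.001,0.001], | 
end [470.6  43.1 297.7] [-3.141  0.645 -3.041]
press
[-1,0.005,0,0.006,0,0,0], [-1,0.004,0,0.007,0,0,0], [-1,0.005,0,0.006,0,0,0], | 
end [470.7  43.1 285.9] [-3.141  0.645 -3.041]
sweep
[-1,0,-0.003,0,0,0,0], | [-1,-0.001,-0.003,0.001,0,0,0], | [-1,0,-0.004,0,0,0,0], | 
end [471.9  38.2 285.8] [-3.141  0.645 -3.041]
lift
[-1,-0.014,0,-0.019,0,0,0], | 
end [471.8  38.2 297.6] [-3.141  0.645 -3.041]
```

>>> jog_arm:
  steps:
    - [-1, 0.013, 0.045, -0.008, 0, 0, 0]
    - [-1, 0, 0, 0, 0, 0, 0]
    - [-1, 0.005, 0, 0.006, 0, 0, 0]
    - [-1, 0.004, 0, 0.007, 0, 0, 0]
    - [-1, 0.005, 0, 0.006, 0, 0, 0]
    - [-1, 0, -0.003, 0, 0, 0, 0]
    - [-1, -0.001, -0.003, 0.001, 0, 0, 0]
    - [-1, 0, -0.004, 0, 0, 0, 0]
    - [-1, 0, 0, 0, 0, 0, 0]
    - [-1, -0.014, 0, -0.019, 0, 0, 0]

```text
clock: 23.52
eef_pos: [472.3, 37.9, 297.0]
tool_rot: [-3.142, 0.647, -3.039]
force: [0.1, 0.2, -0.4]
width: 0.0
gripper_force: 0.0
```

```bash
sed -i 's/^PS=.*/PS=.2185/' rub.py; python3 -c "
from seal import *
view()"; python3 fit.py; python3 - <<'E'
from rub import *
q=np.array(read_state()['qpos']);print(q.round(2))
w=[cp(st('a',-110,0),178,37,.1),cp(st('b',-90,25),178,37,.1),cp(rim('b',145),153,37,.1),cp(rim('b',215),142,37,.1)]
for x in track(q,w,8): print('  ',x[0].round(2),'%.1f %.3f'%x[1:])
plan(w[:3],-1,smm=35,sang=.12)
E
```

```text
top a stand-angle of bright blobs [(568, -179.9, 38.0), (498, 2.0, 32.0)]
top b stand-angle of bright blobs [(945, -164.3, 34.0)]
scene a stand-angle of bright blobs [(277, -112.6, 32.0), (518, 0.4, 33.0), (272, 112.3, 32.0)]
scene b stand-angle of bright blobs [(285, -113.1, 32.0), (124, -140.4, 41.0), (281, 112.7, 32.0)]
top 114 edge yaw 0.2189
top a 56 centre offset [0.15 0.16] lat 0.13
top b 56 centre offset [-0.63  0.13] lat 0.26
scene 96 edge yaw 0.2181
scene a 52 centre offset [1.36 0.11] lat -0.18
scene b 57 centre offset [ 1.06 -0.85] lat -1.06
[ 0.16  0.58 -0.44  2.39  2.6   0.51 -1.03]
   [ 0.56  0.63 -1.04  2.46  2.13  0.72 -0.56] 23.2 0.003
   [ 0.92  0.65 -0.94  2.33  2.31  0.41 -0.32] 0.0 0.000
   [ 0.8   0.73 -0.88  2.24  2.28  0.44 -0.29] 0.0 0.000
   [ 0.86  0.76 -0.83  2.18  2.32  0.35 -0.23] 0.0 0.000
[-1,0.025,-0.003,-0.04,0,0.001,0], [-1,0.026,-0.003,-0.04,0,0,0.001], [-1,0.026,-0.003,-0.04,0.001,0.001,0], | [-1,-0.012,-0.06,0.009,0,0,0], [-1,-0.012,-0.061,0.01,0,0,0], [-1,-0.013,-0.06,0.009,0,0,0], [-1,-0.012,-0.061,0.009,0,0,0], [-1,-0.012,-0.06,0.009,0,0,0], | [-1,-0.028,0.007,0.052,0,0,0], [-1,-0.028,0.006,0.053,0,0,0],

| 
end [ 512.8 -107.8  297.8] [-3.14   0.646 -3.041]
```

Tin a is now within about 1.5° of square. On to tin b.

```bash
python3 - <<'E'
from rub import *
q=np.array(read_state()['qpos'])
w=[cp(st('a',-88,-5),175,37,.1),cp(st('b',-88,25),175,37,.1),cp(rim('b',145),153,37,.1)]
for x in track(q,w,8): print('  ',x[0].round(2),'%.1f %.3f'%x[1:])
plan(w,-1,smm=32,sang=.12)
E
```

```text
[ 0.55  0.63 -1.01  2.47  2.18  0.7  -0.59] 4.2 0.005
   [ 0.89  0.65 -0.91  2.33  2.36  0.4  -0.37] 0.0 0.000
   [ 0.78  0.72 -0.84  2.24  2.32  0.42 -0.34] 0.0 0.000
[-1,0.022,-0.007,-0.044,0,0.001,0.001], [-1,0.022,-0.007,-0.044,0.001,0.001,0], | [-1,-0.006,-0.059,0.004,0,0,0], [-1,-0.005,-0.06,0.005,0,0,0], [-1,-0.006,-0.059,0.004,0,0,0], [-1,-0.005,-0.059,0.004,0,0,0], [-1,-0.006,-0.06,0.005,0,0,0], | [-1,-0.028,0.007,0.048,0,0,0], [-1,-0.028,0.006,0.049,0,0,0], | 
end [ 512.8 -107.7  297.8] [-3.14   0.646 -3.041]
```

>>> jog_arm:
  steps:
    - [-1, 0.022, -0.007, -0.044, 0, 0.001, 0.001]
    - [-1, 0.022, -0.007, -0.044, 0.001, 0.001, 0]
    - [-1, -0.006, -0.059, 0.004, 0, 0, 0]
    - [-1, -0.005, -0.06, 0.005, 0, 0, 0]
    - [-1, -0.006, -0.059, 0.004, 0, 0, 0]
    - [-1, -0.005, -0.059, 0.004, 0, 0, 0]
    - [-1, -0.006, -0.06, 0.005, 0, 0, 0]
    - [-1, 0, 0, 0, 0, 0, 0]

```text
clock: 24.62
eef_pos: [464.9, -121.8, 319.5]
tool_rot: [-3.141, 0.643, -3.046]
force: [-0.4, -0.6, 0.3]
width: -0.2
gripper_force: 0.0
```

```bash
python3 - <<'E'
from stroke import *
print(read_state()['qpos'].round(2))
stroke('b',145,215,141.5,over=153,k=9)
E
```

```text
[ 0.72  0.56 -0.62  2.33  2.8   0.3  -0.84]
enter
[-1,-0.017,0.006,0.031,-0.001,-0.001,-0.001], [-1,-0.018,0.007,0.031,0,0,0], [-1,-0.017,0.006,0.031,-0.001,-0.001,-0.001], | 
end [ 512.4 -107.7  298. ] [ 3.142  0.647 -3.041]
press
[-1,0.005,0,0.006,0,0,0], [-1,0.004,0,0.006,0,0,0], [-1,0.005,0,0.007,0,0,0], | 
end [ 512.6 -107.7  286.2] [ 3.142  0.647 -3.041]
sweep
[-1,0.004,-0.011,-0.003,0,0,0], | [-1,0.003,-0.011,-0.002,0,0,0], | [-1,0.001,-0.012,-0.001,0,0,0], | [-1,0,-0.012,-0.001,0,0,0], | [-1,-0.001,-0.012,0.001,0,0,0], | [-1,-0.002,-0.011,0.002,0,0,0], | [-1,-0.004,-0.012,0.003,0,0,0], | [-1,-0.005,-0.01,0.003,0,0,0], | [-1,-0.006,-0.009,0.005,0,0,0], | 
end [ 523.6 -156.8  286.4] [ 3.142  0.647 -3.041]
lift
[-1,-0.013,0,-0.018,0,0,0], | 
end [ 523.4 -156.8  297.5] [ 3.142  0.647 -3.041]
```

>>> jog_arm:
  steps:
    - [-1, -0.017, 0.006, 0.031, -0.001, -0.001, -0.001]
    - [-1, -0.018, 0.007, 0.031, 0, 0, 0]
    - [-1, -0.017, 0.006, 0.031, -0.001, -0.001, -0.001]
    - [-1, 0, 0, 0, 0, 0, 0]
    - [-1, 0.005, 0, 0.006, 0, 0, 0]
    - [-1, 0.004, 0, 0.006, 0, 0, 0]
    - [-1, 0.005, 0, 0.007, 0, 0, 0]
    - [-1, 0, 0, 0, 0, 0, 0]

```text
clock: 25.62
eef_pos: [512.2, -104.1, 287.1]
tool_rot: [3.141, 0.647, -3.034]
force: [-0.7, 0.5, 3.7]
width: -0.1
gripper_force: 1.8
```

```bash
python3 - <<'E'
from rub import *
q=np.array(read_state()['qpos']);print(q.round(3))
for x in track(q,[cp(rim('b',a),142,37,.1) for a in (160,180,200,215)],6): print('  ',x[0].round(2),'%.1f %.3f'%x[1:])
E
```

```text
[ 0.599  0.662 -0.563  2.251  2.768  0.346 -0.824]
   [ 0.63  0.66 -0.57  2.25  2.79  0.33 -0.82] 0.0 0.000
   [ 0.67  0.67 -0.57  2.23  2.81  0.31 -0.81] 0.0 0.000
   [ 0.7   0.68 -0.57  2.21  2.83  0.28 -0.8 ] 0.0 0.000
   [ 0.7   0.68 -0.56  2.18  2.83  0.26 -0.79] 0.0 0.000
```

>>> jog_arm:
  steps:
    - [-1, 0.005, -0.011, -0.002, 0, 0, 0]
    - [-1, 0.003, -0.011, -0.002, 0, 0, 0]
    - [-1, 0.001, -0.012, -0.001, 0, 0, 0]
    - [-1, 0, -0.012, -0.001, 0, 0, 0]
    - [-1, -0.001, -0.012, 0.001, 0, 0, 0]
    - [-1, -0.002, -0.011, 0.002, 0, 0, 0]
    - [-1, -0.004, -0.012, 0.003, 0, 0, 0]
    - [-1, -0.005, -0.01, 0.003, 0, 0, 0]
    - [-1, -0.006, -0.009, 0.005, 0, 0, 0]
    - [-1, 0, 0, 0, 0, 0, 0]

```text
clock: 26.88
eef_pos: [524.3, -154.7, 286.8]
tool_rot: [-3.14, 0.649, -3.036]
force: [0.3, -1.1, 6.4]
width: -0.4
gripper_force: 3.2
```

>>> jog_arm:
  steps:
    - [-1, -0.013, 0, -0.018, 0, 0, 0]
    - [-1, 0, 0, 0, 0, 0, 0]

```text
clock: 27.12
eef_pos: [522.9, -153.8, 297.3]
tool_rot: [3.141, 0.646, -3.036]
force: [1.4, 0.6, -0.7]
width: 0.3
gripper_force: 0.0
```

```bash
python3 -c "
from seal import *
view()
from stroke import *
print(read_state()['qpos'].round(2))
stroke('b',149,208,141.5,over=153,k=8)"
```

```text
top a stand-angle of bright blobs [(562, -180.2, 38.0), (498, 2.0, 32.0)]
top b stand-angle of bright blobs [(528, -68.0, 32.0), (573, -180.0, 38.0)]
scene a stand-angle of bright blobs [(290, -112.6, 32.0), (542, 0.5, 33.0), (288, 112.3, 32.0)]
scene b stand-angle of bright blobs [(291, -113.0, 32.0), (541, -66.2, 33.0), (299, 112.8, 32.0)]
[ 0.71  0.66 -0.59  2.18  2.78  0.23 -0.74]
enter
[-1,0.005,0.044,-0.005,0.001,0,0.001], [-1,0.005,0.044,-0.005,0.001,0,0.001], | 
end [ 511.2 -110.6  297.8] [ 3.142  0.645 -3.041]
press
[-1,0.005,0,0.006,0,0,0], [-1,0.004,0,0.007,0,0,0], [-1,0.005,0,0.006,0,0,0], | 
end [ 511.3 -110.6  286. ] [ 3.142  0.645 -3.041]
sweep
[-1,0.003,-0.011,-0.003,0,0,0], | [-1,0.002,-0.011,-0.001,0,0,0], | [-1,0.001,-0.011,-0.001,0,0,0], | [-1,-0.001,-0.011,0,0,0,0], | [-1,-0.001,-0.011,0.001,0,0,0], | [-1,-0.003,-0.011,0.002,0,0,0], | [-1,-0.003,-0.011,0.003,0,0,0], | [-1,-0.005,-0.009,0.004,0,0,0], | 
end [ 519.9 -153.   286.1] [ 3.142  0.645 -3.041]
lift
[-1,-0.014,0,-0.019,0,0,0], | 
end [ 519.8 -153.   297.9] [ 3.142  0.645 -3.041]
```

```bash
python3 -c "
from stroke import *
stroke('b',143,207,141.5,over=153,k=9)"
```

```text
enter
[-1,0.003,0.048,-0.003,0.001,0,0.001], [-1,0.003,0.048,-0.004,0.001,0,0.001], | 
end [ 513.2 -106.4  297.8] [ 3.142  0.645 -3.041]
press
[-1,0.005,0,0.006,0,0,0], [-1,0.004,0,0.006,0,0,0], [-1,0.005,0,0.006,0,0,0], | 
end [ 513.1 -106.4  286.4] [ 3.142  0.645 -3.041]
sweep
[-1,0.004,-0.01,-0.003,0,0,0], | [-1,0.003,-0.01,-0.002,0,0,0], | [-1,0.002,-0.01,-0.001,0,0,0], | [-1,0.001,-0.011,-0.001,0,0,0], | [-1,-0.001,-0.011,0,0,0,0], | [-1,-0.001,-0.011,0.001,0,0,0], | [-1,-0.002,-0.011,0.002,0,0,0], | [-1,-0.004,-0.01,0.003,0,0,0], | [-1,-0.004,-0.009,0.003,0,0,0], | 
end [ 519.1 -152.5  286.2] [ 3.142  0.645 -3.041]
lift
[-1,-0.014,0,-0.018,0,0,0], | 
end [ 519.3 -152.5  297.6] [ 3.142  0.645 -3.041]
```

>>> jog_arm:
  steps:
    - [-1, 0.003, 0.048, -0.003, 0.001, 0, 0.001]
    - [-1, 0.003, 0.048, -0.004, 0.001, 0, 0.001]
    - [-1, 0, 0, 0, 0, 0, 0]
    - [-1, 0.005, 0, 0.006, 0, 0, 0]
    - [-1, 0.004, 0, 0.006, 0, 0, 0]
    - [-1, 0.005, 0, 0.007, 0, 0, 0]
    - [-1, 0, 0, 0, 0, 0, 0]

```text
clock: 28.1
eef_pos: [514.3, -106.2, 286.9]
tool_rot: [-3.141, 0.648, -3.039]
force: [-1.1, 1.0, 4.1]
width: -0.0
gripper_force: 2.4
```

>>> jog_arm:
  steps:
    - [-1, 0.004, -0.01, -0.003, 0, 0, 0]
    - [-1, 0.003, -0.01, -0.002, 0, 0, 0]
    - [-1, 0.002, -0.01, -0.001, 0, 0, 0]
    - [-1, 0.001, -0.011, -0.001, 0, 0, 0]
    - [-1, -0.001, -0.011, 0, 0, 0, 0]
    - [-1, -0.001, -0.011, 0.001, 0, 0, 0]
    - [-1, -0.002, -0.011, 0.002, 0, 0, 0]
    - [-1, -0.004, -0.01, 0.003, 0, 0, 0]
    - [-1, -0.004, -0.009, 0.003, 0, 0, 0]
    - [-1, 0, 0, 0, 0, 0, 0]

```text
clock: 29.35
eef_pos: [520.7, -153.2, 286.9]
tool_rot: [-3.14, 0.648, -3.04]
force: [1.1, 0.3, 6.0]
width: 0.2
gripper_force: 3.0
```

>>> jog_arm:
  steps:
    - [-1, -0.014, 0, -0.018, 0, 0, 0]
    - [-1, 0, 0, 0, 0, 0, 0]

```text
clock: 29.6
eef_pos: [519.6, -152.6, 298.2]
tool_rot: [-3.141, 0.646, -3.04]
force: [-1.0, -0.4, -0.0]
width: -0.1
gripper_force: 0.0
```

```bash
python3 -c "
from seal import *
view()"; python3 fit.py
```

```text
top a stand-angle of bright blobs [(559, -180.2, 38.0), (498, 1.9, 32.0)]
top b stand-angle of bright blobs [(570, -179.2, 38.0), (536, -3.5, 32.0)]
scene a stand-angle of bright blobs [(290, -112.6, 32.0), (540, 0.3, 33.0), (289, 112.3, 32.0)]
scene b stand-angle of bright blobs [(291, -113.1, 32.0), (540, -5.5, 32.0), (298, 112.8, 32.0)]
top 112 edge yaw 0.2189
top a 55 centre offset [0.07 0.18] lat 0.17
top b 50 centre offset [-0.28  0.27] lat 0.33
scene 102 edge yaw 0.2183
scene a 54 centre offset [1.55 0.17] lat -0.17
scene b 51 centre offset [ 1.23 -1.09] lat -1.33
```

Tin b is at about -3.6°, so I'll do a small corrective stroke.

```bash
python3 -c "
from stroke import *
e=stroke('b',178,182,141.5,over=153,k=2)
print('out');w=[cp(st('b',-90,0),180,37,.1),cp(st('b',-110,0),260,37,.1)]
e=plan(w,-1,start=e,smm=35)
for x in track(read_state()['qpos'],w,8): print('  ',x[0].round(2),'%.1f %.3f'%x[1:])"
```

```text
enter
[-1,0.012,0.042,-0.009,0,0,0], | 
end [ 510.  -132.4  297.6] [-3.141  0.645 -3.041]
press
[-1,0.005,0,0.006,0,0,0], [-1,0.004,0,0.006,0,0,0], [-1,0.005,0,0.006,0,0,0], | 
end [ 509.8 -132.4  286.2] [-3.141  0.645 -3.041]
sweep
[-1,0,-0.003,0,0,0,0], | [-1,-0.001,-0.003,0,0,0,0], | 
end [ 510.5 -135.3  286.5] [-3.141  0.645 -3.041]
lift
[-1,-0.014,0,-0.018,0,0,0], | 
end [ 510.7 -135.3  297.9] [-3.141  0.645 -3.041]
out
[-1,0.021,-0.004,-0.049,0,0,0], [-1,0.02,-0.004,-0.049,0,0,0], | [-1,-0.021,-0.002,-0.051,0,0,0], [-1,-0.022,-0.001,-0.05,0,0,0], [-1,-0.021,-0.002,-0.051,0,0,0], | 
end [ 445.7 -148.4  404.7] [-3.141  0.645 -3.041]
   [ 0.81  0.57 -0.67  2.3   2.77  0.26 -0.75] 0.0 0.000
   [ 1.17  0.51 -1.12  2.25  1.57  0.25  0.43] 0.0 0.000
```

>>> jog_arm:
  steps:
    - [-1, 0.012, 0.042, -0.009, 0, 0, 0]
    - [-1, 0, 0, 0, 0, 0, 0]
    - [-1, 0.005, 0, 0.006, 0, 0, 0]
    - [-1, 0.004, 0, 0.006, 0, 0, 0]
    - [-1, 0.005, 0, 0.007, 0, 0, 0]
    - [-1, 0, -0.003, 0, 0, 0, 0]
    - [-1, 0, -0.004, 0, 0, 0, 0]
    - [-1, 0, 0, 0, 0, 0, 0]
    - [-1, -0.014, 0, -0.018, 0, 0, 0]
    - [-1, 0, 0, 0, 0, 0, 0]

```text
clock: 30.95
eef_pos: [511.5, -135.8, 298.2]
tool_rot: [-3.14, 0.648, -3.04]
force: [0.3, 0.1, 0.1]
width: 0.1
gripper_force: 0.0
```

>>> jog_arm:
  steps:
    - [-1, 0.021, -0.004, -0.049, 0, 0, 0]
    - [-1, 0.02, -0.004, -0.049, 0, 0, 0]
    - [-1, 0, 0, -0.05, 0, 0, 0]
    - [-1, 0, 0, 0, 0, 0, 0]

```text
clock: 31.45
eef_pos: [450.3, -146.4, 344.7]
tool_rot: [-3.141, 0.647, -3.042]
force: [1.4, 0.4, -0.0]
width: -0.1
gripper_force: 0.0
```

```bash
python3 - <<'E'
from seal import *
view()
s=read_state();print(s['clock'],s['force'],s['eef_pos'],s['qpos'].round(2))
save(dict(np.load('/tmp/scene.npz')),'s9.png',(150,110,430,310),2.8)
E
python3 fit.py
```

```text
top a stand-angle of bright blobs [(557, -180.1, 38.0), (495, 2.2, 32.0)]
top b stand-angle of bright blobs [(578, -179.7, 38.0), (533, 1.5, 32.0)]
scene a stand-angle of bright blobs [(293, -112.5, 32.0), (544, 0.3, 33.0), (292, 112.4, 32.0)]
scene b stand-angle of bright blobs [(291, -113.2, 32.0), (544, -0.7, 33.0), (302, 112.8, 32.0)]
31.55 [-0.20189386 -0.1551079  -0.62402496] [ 451.13366731 -146.15618819  343.89984877] [ 0.91  0.55 -0.79  2.31  2.55  0.23 -0.53]
top 114 edge yaw 0.2188
top a 56 centre offset [0.14 0.22] lat 0.19
top b 53 centre offset [-0.32 -0.11] lat -0.04
scene 101 edge yaw 0.2184
scene a 53 centre offset [1.38 0.09] lat -0.21
scene b 52 centre offset [ 1.57 -0.94] lat -1.26
```

View pics/s9.png

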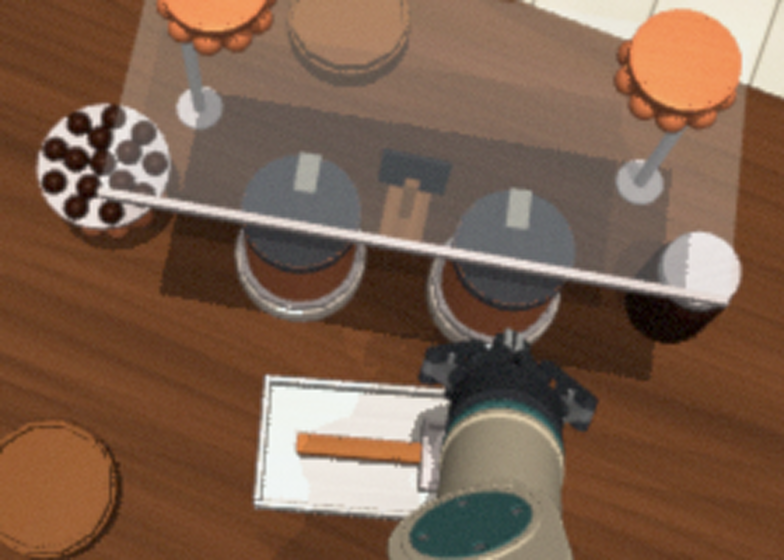

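Both seals now point to the front within about 1.5° (seals at 308,172 and 519,208). The scoop lies in the tray (handle at 360,447), and the sign, mould and jar look untouched. I'll check that the scoop is flat, then hand in.

```bash
python3 - <<'E'
from h import *
im=dict(np.load('/tmp/scene.npz'));P=cloud(im);hsv=cv2.cvtColor(im['pixels'],cv2.COLOR_RGB2HSV)
m=(cv2.inRange(hsv,(5,120,120),(22,255,255))>0)&(abs(P[...,0]-460)<50)&(P[...,1]>-110)&(P[...,1]<10)&(P[...,2]>25)&(P[...,2]<70)
q=P[m];a=q[q[:,1]>-40];b=q[q[:,1]<-60];za,zb=np.median(a[:,2]),np.median(b[:,2]);print(len(q),za,zb)
if abs(za-40)<5 and abs(zb-40)<5: print(finish_job())
E
```

```text
294 40.08136288860591 39.770818440097464
the job is handed in; nothing more can be done
None
```

The job is handed in: the scoop lies flat in the tray, both labels face the front to within about 1.5°, and the sign, mould and jar look undisturbed in the last picture; it took about 32 s of the 72 s allowed.

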